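Put the jeweller's bench away: bars in the dust box, files in the mug

TASK

Tidy the bench: slide the dust box's window open, set every polishing bar that lies out on the bench down into an empty gap of the row in the box without shifting its neighbours, and then slide the window fully shut. Stand every file from the wooden block, point down, in the mug so that it leans against the side of the rim opposite the handle, leaving the handle free (before or after the bars, as you like). Keep the mug standing and leave the other things on the bench alone.

Things in the scene. Friction and masses are not known exactly. Their poses are not given: they have to be found in the camera images.
- dustbox: Grey dust box fixed to the bench, 142 x 340 mm, walls 60 mm high. Origin: bench level under the centre of its open bay; x across the box, y along it. Bay inside: 130 (x) x 162 (y) mm, floor at z = 8 mm, a 4 mm divider at y = 0 up to z = 28 mm, two ribs 6 mm high (up to z = 14 mm) on the floor from |x| = 31.5 to 35.5 mm. Towards +y: a closed deck, 60 mm high. Side lips up to z = 66 mm.
- cover (a joint): Clear sliding window on top of the dust box: 0 = shut (covers the bay), 0.168 m = fully open (over the deck); it slides along the box's +y. About 1.5 N of friction plus 4 N per m/s; stays where it is left. May start up to 30 mm open. Its top face is 66 mm above the bench.
- cover_grip (a point): Top centre, 98 mm above the bench, of the black grip fin that stands on the middle of the window: 50 mm long (box x), 12 mm thick (box y), 32 mm tall above the window. Moves with the window.
- gap_0 (a point): Where the centre of a bar lies when it is home in the first gap of the row in the bay (41.5 mm to -y of the bay centre, 20 mm above the bench). Frame as the dust box. The gap is 29 mm wide along y; the bar's length goes along x, between the two ribs (63 mm apart); the fingers stay above the ribs.
- gap_1 (a point): The same for the second gap, 41.5 mm to +y of the bay centre.
- mug: White stoneware mug, loose, 0.5 to 0.8 kg: outer rim radius 50 mm, 95 mm tall, wall 4 mm, floor about 6 mm thick. Origin under its centre; its handle is at its +y side (sticks out some 35 mm).
- kept_0: Brick-coloured polishing-compound bar already lying in the row in the bay (24 x 24 x 55 mm, origin at the centre, length along x). A neighbour of the gaps, loose. Row order along the box's +y: kept_0, gap_0, kept_1, divider, kept_2, gap_1, kept_3.
- kept_1: Brick-coloured polishing-compound bar already lying in the row in the bay (24 x 24 x 55 mm, origin at the centre, length along x). A neighbour of the gaps, loose. Row order along the box's +y: kept_0, gap_0, kept_1, divider, kept_2, gap_1, kept_3.
- kept_2: Brick-coloured polishing-compound bar already lying in the row in the bay (24 x 24 x 55 mm, origin at the centre, length along x). A neighbour of the gaps, loose. Row order along the box's +y: kept_0, gap_0, kept_1, divider, kept_2, gap_1, kept_3.
- kept_3: Brick-coloured polishing-compound bar already lying in the row in the bay (24 x 24 x 55 mm, origin at the centre, length along x). A neighbour of the gaps, loose. Row order along the box's +y: kept_0, gap_0, kept_1, divider, kept_2, gap_1, kept_3.
- bar_0: Brick-coloured polishing-compound bar lying out on the bench, 24 x 24 x 55 mm, 70 g, origin at the centre, length along its x; mass varies from 50 to 100 g. Any of its four long faces may lie down.
- bar_1: Brick-coloured polishing-compound bar lying out on the bench, 24 x 24 x 55 mm, 70 g, origin at the centre, length along its x; mass varies from 50 to 100 g. Any of its four long faces may lie down.
- file_0: Needle file, 165 mm long, 30 g, standing loosely point down in a hole of a wooden block. Origin at the point; z runs up to the handle. Blade: round, 6 mm diameter, 105 mm long; wooden handle: 11 mm diameter, from 105 to 165 mm. May be absent.
- file_0_top (a point): Top end of the handle of file_0, 165 mm from its point.
- file_1: Needle file, 165 mm long, 30 g, standing loosely point down in a hole of a wooden block. Origin at the point; z runs up to the handle. Blade: round, 6 mm diameter, 105 mm long; wooden handle: 11 mm diameter, from 105 to 165 mm. May be absent.
- file_1_top (a point): Top end of the handle of file_1, 165 mm from its point.
- file_2: Needle file, 165 mm long, 30 g, standing loosely point down in a hole of a wooden block. Origin at the point; z runs up to the handle. Blade: round, 6 mm diameter, 105 mm long; wooden handle: 11 mm diameter, from 105 to 165 mm. May be absent.
- file_2_top (a point): Top end of the handle of file_2, 165 mm from its point.
- file_3: Needle file, 165 mm long, 30 g, standing loosely point down in a hole of a wooden block. Origin at the point; z runs up to the handle. Blade: round, 6 mm diameter, 105 mm long; wooden handle: 11 mm diameter, from 105 to 165 mm. May be absent.
- file_3_top (a point): Top end of the handle of file_3, 165 mm from its point.
- block: Pale wooden file block fixed to the bench, 150 (x) x 44 (y) x 60 mm high, origin under its centre. Four 8 mm holes, 52 mm deep, in a row along x, 38 mm apart.
- jar: Amber jar with lid, radius 28 mm, 70 mm tall, origin under it. Not part of the job.
- hammer: Hammer lying on the bench. Not part of the job.
- brick: Grey soldering brick, 100 x 70 x 30 mm, origin under it. Not part of the job.
Things that resemble listed ones, but are neither listed nor needed, are in the scene too. What is shaped like the bar_1 but green or red is not meant.

How it is judged (in metres and radians):
On the way, in this order (a step that is already met when the one before it is completed fails the run):
1. the window is slid open (more than 140 mm) (value of joint cover above 0.14 m), for 0.2 s.
2. every bar is home in a gap of the row (((horizontal distance between bar_0 and gap_0 below 0.014 m and z of bar_0 in the frame of gap_0 between -0.004 and 0.004 m and angle between the x axis of bar_0 and the x axis of dustbox, either way round below 0.15 rad) or (horizontal distance between bar_0 and gap_1 below 0.014 m and z of bar_0 in the frame of gap_1 between -0.004 and 0.004 m and angle between the x axis of bar_0 and the x axis of dustbox, either way round below 0.15 rad)) and ((horizontal distance between bar_1 and gap_0 below 0.014 m and z of bar_1 in the frame of gap_0 between -0.004 and 0.004 m and angle between the x axis of bar_1 and the x axis of dustbox, either way round below 0.15 rad) or (horizontal distance between bar_1 and gap_1 below 0.014 m and z of bar_1 in the frame of gap_1 between -0.004 and 0.004 m and angle between the x axis of bar_1 and the x axis of dustbox, either way round below 0.15 rad))), for 0.2 s.
3. the window is slid shut again (within 5 mm) (value of joint cover below 0.005 m), for 0.2 s.
At the end, for the whole second after the job is handed in: Files: point down in the mug, at rest, tilted 7-49 deg, top over 35 mm off the mug axis opposite the handle, within 55 mm sideways. Bars: in a gap within 14 mm, height within 4 mm, parallel within 0.15 rad; row bars moved under 8 mm. Window shut within 5 mm, mug upright (all of step 2 and z of each of file_0, file_1, file_2, file_3 in the frame of mug below 0.03 m and horizontal distance between each of file_0, file_1, file_2, file_3 and mug below 0.05 m and y of each of file_0_top, file_1_top, file_2_top, file_3_top in the frame of mug below -0.035 m and x of file_0_top in the frame of mug between -0.055 and 0.055 m and angle between file_0's own z axis and vertical between 0.12 and 0.85 rad and linear speed of each of file_0, file_1, file_2, file_3, mug below 0.03 m/s and x of file_1_top in the frame of mug between -0.055 and 0.055 m and angle between file_1's own z axis and vertical between 0.12 and 0.85 rad and x of file_2_top in the frame of mug between -0.055 and 0.055 m and angle between file_2's own z axis and vertical between 0.12 and 0.85 rad and x of file_3_top in the frame of mug between -0.055 and 0.055 m and angle between file_3's own z axis and vertical between 0.12 and 0.85 rad and distance of each of kept_0, kept_1, kept_2, kept_3 from where it was at the start of the episode below 0.008 m and value of joint cover below 0.005 m and angle between mug's own z axis and vertical below 0.1 rad); the robot touches nothing.
It fails at once if the mug is tipped over (more than 0.5 rad) (angle between mug's own z axis and vertical above 0.5 rad).
It fails at once if a bar of the row is shoved or lifted more than 20 mm (distance of any of kept_0, kept_1, kept_2, kept_3 from where it was at the start of the episode above 0.02 m).
It fails at once if a bystander (jar, hammer, brick) is moved more than 30 mm (distance of any of jar, hammer, brick from where it was at the start of the episode above 0.03 m).
Of file_0, file_1, file_2, file_3 only 3 to 4 are there at a start; the rules pass over those that are not, and their reading is None.
At some moment in a run one of bar_0, bar_1 may be knocked a few centimetres aside while the robot is not near it.
It also fails if it takes over 210 s, if anything falls off the work surface, if the arm or the gripper's body presses on something with over 40 N, if the wrist force passes 120 N, or if a joint passes its speed limit or range.

ROBOT

A 7-joint arm with a two-finger parallel gripper is mounted at the origin on the work surface. World frame = base frame: x ahead of the robot, y to its left, z up, the work surface at z = 0. Lengths are in mm, angles in rad, forces in N, time in s.
With the tool pointing down it reaches from about 350 to 900 mm from the base axis. Payload 19.9 kg.
Tool frame: the origin (TCP) lies midway between the tips of the shut fingers; the grasp point (between the pads) lies 19 mm behind it; z points along the fingers, y is the line along which they close (so a half turn about z gives the same grasp; the last joint's range is limited). The gripper opens to 94 mm and grips with 3 to 60 N. Pads are 16 mm wide; open, the fingers measure 119 mm over their backs; the gripper's body (75 mm by 177 mm) begins 78 mm behind the grasp point.
Start: joints at [-1.216, 0.417, -0.01, 1.614, 0.005, 1.111, -0.053], TCP at [240.955, 576.66, 181.525] pointing down, gripper open.
Joint ranges: [-2.81, 2.81], [-0.39, 2.02], [-1.27, 1.25], [0.06, 2.57], [-1.19, 4.33], [0.19, 2], [-2.82, 2.82]. Speed limits (rad/s): [1.89, 1.89, 2.39, 2.39, 3.01, 3.01, 3.01].

INTERFACE

Orientations are given as a 3x3 rotation matrix whose columns are the frame's x, y, z axes.
In Python, from workcell import * gives the robot as it stands.
- The arm moves only by the tool drive_tool, never from a script. Its argument "deltas" is text: rows parted by semicolons, each of 5 numbers parted by spaces: the closure, from 0 (fully open) to 1 (shut), then the shift along the tool's x, y, z in m, then the turn about the tool's z in rad. A call has 1 to 10 rows; each row shifts and turns the commanded pose from where the row before left it, along the tool's axes as they then stand; what a row does not reach is not made up. A row lasts 1/8 s, in which the tool goes at most 62.5 mm and 10.7 degrees, less where a joint would pass 70% of its speed; a pose out of reach is approached as far as the arm can. A call with a gripper value outside its range is refused whole. The fingers move at their own pace and stop on an object; "force" is the grip in N (left out, the last holds). Time passes only in rows, so rows that do not move let the fingers close. It gives the time, the measured TCP pose, the force, the opening and the grip force at its end, in the units of the state.
- get_state(): the state, without advancing time (a new reading comes with each control period).
- snapshot(name): name is "scene" or "top"; returns a dict with "img" (420x560x3 uint8, blue, green, red), "range_z" (420x560 float32, mm along the optical axis (not along the pixel's ray), 0 where there is no reading), "camera_matrix" (3x3 intrinsics, pixels), "view" (4x4, takes a point from world to camera coordinates). Camera axes: x right, y down, z forward; pixel columns grow to the right and rows downward; lengths in mm; the calibration is good to about 2 mm. A picture is of the moment at which its call begins.
- job_done(): hands the job in; it is judged then, once.
The state is a dict: "t": time; "q": joint angles; "joint_vel": joint speeds; "effort": joint torques, N m; "ee_pos": TCP position; "tool_rot": TCP orientation; "contact_force": force on the tool from outside, world axes, zero at the start; "moment": the same for the moment, N m; "grip_width": finger opening in mm; "grasp_force": force on a finger pad.
Only numpy, scipy, OpenCV 4.12 (cv2) and the standard library are available. Lean on these libraries where they do the work, as an engineer would, in place of code of your own. Each camera call takes 0.05 s, during which the arm holds its last target. There are 200 camera calls.

## Working session

There is one attempt and no reset: what is moved stays moved. The work goes in short steps, Python scripts to look and compute and a tool call to move; the robot and the scene stay as the last step left them, time stands still between calls to the robot, and variables do not carry over. Pictures are saved under pics/ and viewed, at most 14 in all, crops included, and the job is handed in when it is done.

Besides the shell and the picture viewer there is one more tool, called as a command line: name --argument value ..., lists and objects as JSON in quotes. drive_tool: Moves the arm, as the interface text tells. Its arguments: {"type":"object","properties":{"deltas":{"type":"string"},"force":{"type":"number"}},"required":["deltas"]}

```bash
mkdir -p pics; cat > h.py <<'E'
import numpy as np, cv2
from workcell import *
def pts(s):
    K=np.array(s["camera_matrix"]);V=np.array(s["view"]);z=s["range_z"].astype(float)
    v,u=np.mgrid[:z.shape[0],:z.shape[1]]
    c=np.stack([(u-K[0,2])/K[0,0]*z,(v-K[1,2])/K[1,1]*z,z,np.ones_like(z)],-1)
    w=(c@np.linalg.inv(V).T)[...,:3]; w[z==0]=np.nan
    return w
def proj(s,p):
    K=np.array(s["camera_matrix"]);V=np.array(s["view"])
    c=V[:3,:3]@np.array(p,float)+V[:3,3]; q=K@c; return q[:2]/q[2]
E
python3 - <<'E'
from h import *
st=get_state();print(st["ee_pos"],st["tool_rot"],st["t"])
for n in("scene","top"):
    s=snapshot(n);cv2.imwrite(f"pics/{n}0.png",s["img"]);np.savez(n+"0.npz",**s)
    print(n,s["camera_matrix"],s["view"])
E
```

```text
[240.83517979 576.29818893 180.92262626] [[-9.22687004e-01  3.85549702e-01 -3.45891629e-04]
 [ 3.85549834e-01  9.22686264e-01 -1.17655607e-03]
 [-1.34471389e-04 -1.21895146e-03 -9.99999248e-01]] 0.0
scene [[405.61585117   0.         273.29561774]
 [  0.         405.61585117 209.78267746]
 [  0.           0.           1.        ]] [[ 4.82526093e-03  9.99940893e-01  9.74307705e-03 -4.50299595e+01]
 [ 7.69625055e-01  2.50737527e-03 -6.38491181e-01 -3.74344819e+02]
 [-6.38477871e-01  1.05794028e-02 -7.69567466e-01  1.40784865e+03]
 [ 0.00000000e+00  0.00000000e+00  0.00000000e+00  1.00000000e+00]]
top [[443.7808766    0.         276.58843961]
 [  0.         443.7808766  208.56338568]
 [  0.           0.           1.        ]] [[ 1.79179866e-02 -9.99698747e-01 -1.67738230e-02  3.49798069e+01]
 [-9.98022543e-01 -1.68719771e-02 -6.05503089e-02  6.09583950e+02]
 [ 6.02490604e-02  1.78255932e-02 -9.98024198e-01  1.19698680e+03]
 [ 0.00000000e+00  0.00000000e+00  0.00000000e+00  1.00000000e+00]]
```

View pics/scene0.png

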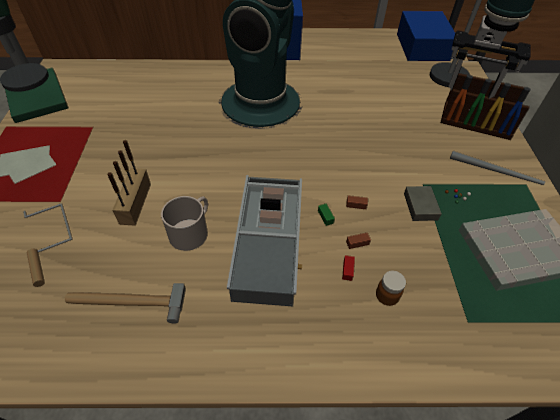

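View pics/top0.png

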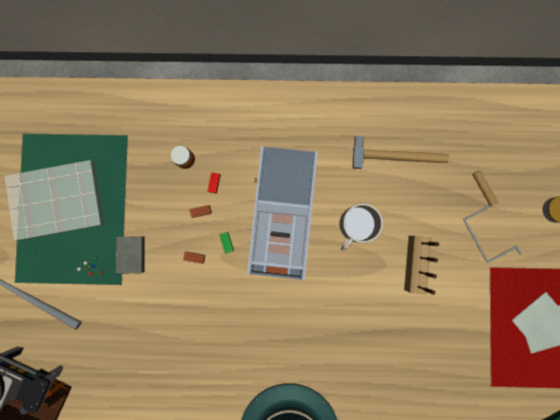

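The scene shows brick-coloured bars at (357,202) and (358,240), a green one at (326,214) and a red one at (349,268). The block with four files is at (130,195), the mug at (185,222) with its handle at (204,204), and the grip fin at (271,205). In the top view the bars are at (200,211) and (194,257), green at (226,242), red at (214,183). The two brick-brown ones fit "polishing bar". Next I measure and make one crop to confirm.

```bash
cat > meas.py <<'E'
from h import *
def bars(s):
    w=pts(s);hsv=cv2.cvtColor(s["img"],cv2.COLOR_BGR2HSV)
    # off bench 15..32 mm, region of the loose bars
    m=((w[...,2]>12)&(w[...,2]<34)&(w[...,0]>350)&(w[...,0]<800)&(w[...,1]>80)&(w[...,1]<330)).astype(np.uint8)
    n,l,st,c=cv2.connectedComponentsWithStats(m)
    for i in range(1,n):
        if st[i,4]<40: continue
        t=(l==i)&(w[...,2]>18); p=w[t]
        if len(p)<20: continue
        (cx,cy),(a,b),th=cv2.minAreaRect(p[:,:2].astype(np.float32))
        if a<b: th+=90
        print("px",c[i].round(),"n",len(p),"ctr",np.round([cx,cy,np.median(p[:,2])],1),"size",np.round([max(a,b),min(a,b)]),"th deg",round(th%180,1),"hsv",np.median(hsv[t],0))
if __name__=="__main__":
  for n in("scene","top"):
    s=dict(np.load(n+"0.npz"));print(n);bars(s)
    w=pts(s)
    # fin
    m=(w[...,2]>85)&(w[...,2]<105)&(w[...,0]>400)&(w[...,0]<620)&(w[...,1]>-60)&(w[...,1]<150)
    p=w[m]
    if len(p)>3: print("fin?",len(p),p.mean(0).round(1),cv2.minAreaRect(p[:,:2].astype(np.float32)), "uv",np.argwhere(m).mean(0))
  s=dict(np.load("top0.npz"));w=pts(s)
  np.set_printoptions(linewidth=220,suppress=True)
  print("box z rows"); 
  for r in range(140,290,8): print(r,w[r,244:324:4,2].round())
  a=s["img"][170:280,150:320];a=cv2.resize(a,None,fx=4.6,fy=4.6,interpolation=cv2.INTER_CUBIC);cv2.imwrite("pics/c1.png",a)
E
python3 meas.py
```

```text
scene
px [357. 201.] n 169 ctr [469.8 268.3  24.6] size [54. 26.] th deg 81.6 hsv [  9. 162.  97.]
px [326. 213.] n 172 ctr [511.3 181.4  24.1] size [58. 25.] th deg 17.3 hsv [ 65. 165.  82.]
px [358. 239.] n 201 ctr [596.4 254.4  24.7] size [56. 25.] th deg 102.6 hsv [  9. 162.  97.]
px [349. 266.] n 217 ctr [675.1 220.4  24.3] size [57. 24.] th deg 169.5 hsv [  0. 212. 119.]
px [386. 298.] n 93 ctr [757.2 294.5  24.6] size [53. 22.] th deg 58.4 hsv [ 13. 205.  40.]
fin? 138 [538.8  33.9  95. ] ((536.4971313476562, 33.786075592041016), (49.68535614013672, 14.990382194519043), 84.12364196777344) uv [201.47101449 270.18115942]
top
px [190. 162.] n 29 ctr [736.7 286.1  25.7] size [49. 15.] th deg 155.0 hsv [ 15. 191.  49.]
px [213. 182.] n 179 ctr [678.5 221.6  24.8] size [55. 25.] th deg 168.0 hsv [  1. 216. 190.]
px [200. 211.] n 184 ctr [599.4 255.6  24.7] size [55. 24.] th deg 103.8 hsv [ 10. 169. 135.]
px [226. 242.] n 184 ctr [514.5 182.2  24.7] size [54. 24.] th deg 19.1 hsv [ 65. 171. 141.]
px [193. 257.] n 187 ctr [472.2 269.6  24.7] size [55. 24.] th deg 80.8 hsv [ 10. 168. 1
[... 1129 characters left out ...]
.  2. 69. 63. 66. 64. 69. 66. 68. 70. 63. 71. 72. 63. 66. 67. 68. -0. -4. -2.]
236 [ -1.   1.  63.  68.  68.  65.  67.  67.  98. 102.  98.  98.  67.  66.  70.  69.  68.   3.  -5.  -0.]
244 [ 2.  6. 64. 67. 64. 67. 67. 68. 66. 67. 66. nan 67. 67. 65. 68.  3.  0.  1. -4.]
252 [-3. -1. 70. 67. 66. 64. 69. 69. 66. 62. 69. 68. 68. 67. 72. 64.  4.  4.  4.  1.]
260 [ 2.  3. 66. 65. 67. 67. 67. 68. 66. 67. 67. 71. 70. 66. 66. 64.  3. -1.  0. -2.]
268 [-1. 67. 39. 11.  8. 17. 32. 35. 31. 31. 33.  5.  8. 66. 67. 69. -4.  4. -3.  3.]
276 [ 3.  2.  0.  0.  0.  2. -2. 59. 66. 58. 59. 59. 62. 46. 37. 64. -6. -2.  0.  1.]
284 [-2. -2.  1. -3.  6. -1.  0.  3.  3.  1.  1.  0. -1. -1.  1. -1.  2.  2.  6.  2.]
```

View pics/c1.png

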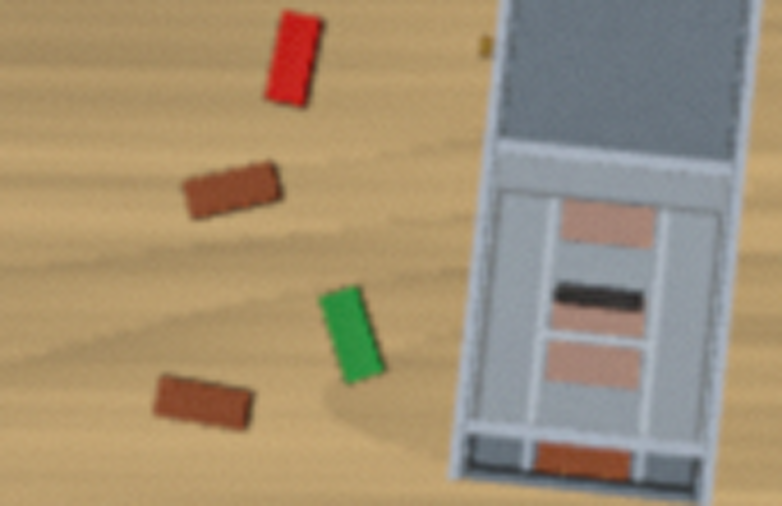

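The crop confirms brick-brown bars at crop (232,190) and (203,402), with the green and red ones as decoys. kept_0 shows below the window edge, so the window starts partly open. Now I measure the box, mug, block and files.

```bash
cat > meas2.py <<'E'
from h import *
from scipy.optimize import least_squares
np.set_printoptions(suppress=True,linewidth=160)
def circ(p):
    r=least_squares(lambda q:np.hypot(p[:,0]-q[0],p[:,1]-q[1])-q[2],[*p[:,:2].mean(0),48],loss="soft_l1",f_scale=2);return r.x.round(1)
def mug(w):
    R=(w[...,0]>450)&(w[...,0]<720)&(w[...,1]<-75)&(w[...,1]>-260)
    p=w[R&(w[...,2]>88)&(w[...,2]<101)]
    c=circ(p[np.hypot(*(p[:,:2]-np.median(p[:,:2],0)).T)<70]) 
    q=w[R&(w[...,2]>25)&(w[...,2]<90)];d=np.hypot(q[:,0]-c[0],q[:,1]-c[1]);q=q[(d>58)&(d<95)]
    v=q[:,:2].mean(0)-c[:2] if len(q) else np.zeros(2)
    f=w[R&(w[...,2]<14)];f=f[np.hypot(f[:,0]-c[0],f[:,1]-c[1])<38]
    print("mug",c,"rim z",np.median(p[:,2]).round(1),"n",len(p),"handle deg",np.degrees(np.arctan2(v[1],v[0])).round(1),"n",len(q),"floor",np.median(f[:,2]) if len(f) else None)
def files(w):
    R=(w[...,0]>380)&(w[...,0]<640)&(w[...,1]<-200)&(w[...,1]>-420)
    m=(R&(w[...,2]>100)&(w[...,2]<200)).astype(np.uint8)
    n,l,st,c=cv2.connectedComponentsWithStats(m,connectivity=8)
    for i in range(1,n):
        if st[i,4]<6: continue
        p=w[l==i]; t=p[p[:,2]>np.max(p[:,2])-15]
        print(" file px",c[i].round(),"n",st[i,4],"top",t.mean(0).round(1),"zmax",p[:,2].max().round(1),"low",p[p[:,2]<p[:,2].min()+12].mean(0).round(1))
if __name__=="__main__":
  for n in("scene","top"):
    s=dict(np.load(n+"0.npz"));w=pts(s);print(n)
    R=(w[...,0]>380)&(w[...,0]<820)&(w[...,1]<150)&(w[...,1]>-75)
    p=w[R&(w[...,2]>50)&(w[...,2]<75)]
    print("box",cv2.minAreaRect(p[:,:2].astype(np.float32)))
    mug(w)
    R=(w[...,0]>380)&(w[...,0]<640)&(w[...,1]<-180)&(w[...,1]>-330)
    p=w[R&(w[...,2]>52)&(w[...,2]<67)];print("block",len(p),np.median(p[:,2]),cv2.minAreaRect(p[:,:2].astype(np.float32)))
    files(w)
  s=dict(np.load("scene0.npz"));a=cv2.resize(s["img"][130:260,95:255],None,fx=4.6,fy=4.6,interpolation=cv2.INTER_CUBIC);cv2.imwrite("pics/c2.png",a)
E
python3 meas2.py
```

```text
scene
box ((593.8291015625, 29.027820587158203), (150.1444549560547, 343.6719055175781), 85.0634536743164)
mug [ 570.6 -176.6   47.6] rim z 93.8 n 313 handle deg 145.9 n 76 floor 5.64151734470704
block 494 59.963230882190715 ((517.2921142578125, -267.77227783203125), (268.07781982421875, 120.26018524169922), 44.09330368041992)
 file px [128. 151.] n 103 top [ 409.4 -328.2  168.1] zmax 174.5 low [ 409.5 -328.1  105.6]
 file px [123. 161.] n 109 top [ 447.1 -331.4  168.3] zmax 174.0 low [ 448.6 -330.7  106.5]
 file px [119. 171.] n 108 top [ 485.3 -334.3  168.3] zmax 173.9 low [ 484.4 -334.2  106.4]
 file px [113. 183.] n 113 top [ 523.  -337.1  168.7] zmax 175.3 low [ 521.8 -337.2  105.1]
top
box ((597.6908569335938, 29.907520294189453), (150.0887908935547, 340.94940185546875), 84.97447204589844)
mug [ 571.8 -175.5   47.7] rim z 94.8 n 220 handle deg 146.1 n 60 floor 5.504751404698595
block 536 60.41393998650358 ((518.5385131835938, -272.0677490234375), (264.65594482421875, 114.98292541503906), 41.46232223510742)
 file px [432. 243.] n 50 top [ 523.1 -336.1  172. ] zmax 178.9 low [ 523.2 -334.4  105.9]
 file px [431. 259.] n 52 top [ 485.2 -332.8  171.7] zmax 177.3 low [ 485.6 -331.2  107.9]
 file px [430. 275.] n 55 top [ 447.5 -330.3  171.1] zmax 177.3 low [ 449.  -328.1  106.7]
 file px [429. 290.] n 53 top [ 409.9 -326.5  171.9] zmax 176.1 low [ 411.3 -324.6  116.5]
```

View pics/c2.png

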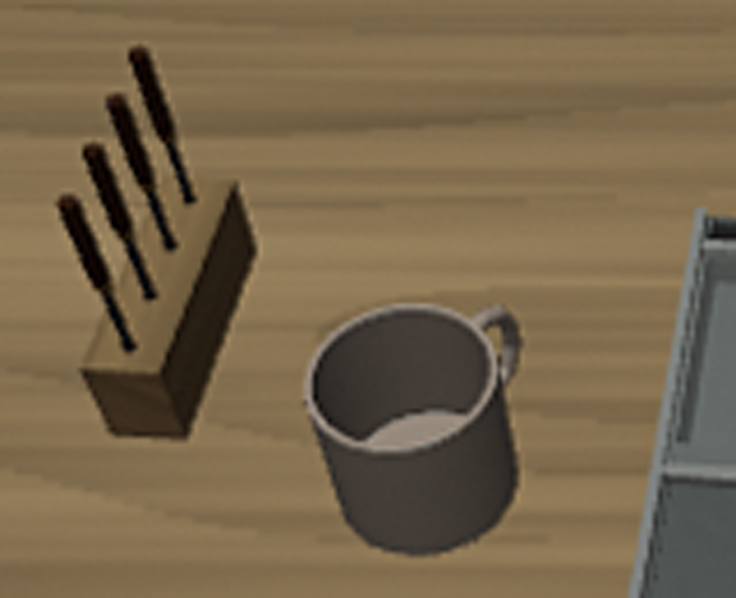

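The block has four vertical files, tops at z≈173, at (410,-327), (448,-330), (485,-333) and (523,-336.5). The mug is at (571,-176) with its rim at 94 mm and its handle at 146°. The box yaw is -5°, its bay centre is near (513,37), and the fin is at (538,35,98), about 25 mm open. First I turn, then move above the fin.

```bash
cat > go.py <<'E'
import sys
from h import *
# usage: go.py x y z ang(deg of tool y) : prints turn, then tool-frame shift AFTER the turn
st=get_state();p=np.array(st["ee_pos"]);R=np.array(st["tool_rot"])
a=np.degrees(np.arctan2(R[1,1],R[0,1]))
print("t",round(st["t"],2),"p",p.round(1),"yang",a.round(2),"w",round(st["grip_width"],1),"F",np.round(st["contact_force"],1),"q",np.round(st["q"],2))
v=sys.argv[1:]
for i in range(0,len(v),4):
    x,y,z,t=map(float,v[i:i+4])
    tu=np.radians((a-t+180)%360-180)
    T=np.radians(t);Y=np.array([np.cos(T),np.sin(T),0]);Z=np.array([0,0,-1.]);X=np.cross(Y,Z)
    d=np.array([x,y,z])-p
    print("turn",round(tu,3),"shift m",np.round([d@X/1e3,d@Y/1e3,d@Z/1e3],4)); p=np.array([x,y,z]);a=t
E
```

drive_tool --deltas "0 0 0 0 0.18;0 0 0 0 0.18;0 0 0 0 0.18;0 0 0 0 0.18;0 0 0 0 0.18;0 0 0 0 0.18;0 0 0 0 0.18;0 0 0 0 0" --force 20

```text
t: 1.1
ee_pos: [240.7, 576.5, 181.2]
tool_rot: [[0.084, 0.996, 0.0], [0.996, -0.084, -0.001], [-0.001, 0.0, -1.0]]
contact_force: [-0.3, -0.0, -1.0]
grip_width: 94.3
grasp_force: 0.0
```

drive_tool --deltas "0.5 -0.04 0.0264 0 0;0.5 -0.04 0.0264 0 0;0.5 -0.04 0.0264 0 0;0.5 -0.04 0.0264 0 0;0.5 -0.04 0.0264 0 0;0.5 -0.04 0.0264 0 0;0.5 -0.04 0.0264 0 0;0.5 -0.04 0.0264 0 0;0.5 -0.04 0.0264 0 0;0.5 0 0 0 0"

```text
t: 2.35
ee_pos: [448.5, 194.6, 181.7]
tool_rot: [[0.085, 0.996, 0.001], [0.996, -0.085, -0.001], [-0.001, 0.001, -1.0]]
contact_force: [-1.1, 0.5, -0.3]
grip_width: 46.9
grasp_force: 0.0
```

```bash
python3 go.py 537.7 34.6 130 -5
```

```text
t 2.35 p [448.5 194.6 181.7] yang -4.88 w 46.9 F [-1.1  0.5 -0.3] q [-0.89  0.18  0.47  1.96 -0.09  1.02 -0.46]
turn 0.002 shift m [-0.1516  0.1028  0.0517]
```

drive_tool --deltas "0.5 -0.04 0.027 0 0;0.5 -0.04 0.027 0 0;0.5 -0.04 0.027 0 0;0.5 -0.0316 0.0218 0 0;0.5 0 0 0.03 0;0.5 0 0 0.03 0;0.5 0 0 0.03 0;0.5 0 0 0.017 0;0.5 0 0 0 0"

```text
t: 3.48
ee_pos: [536.2, 38.3, 74.0]
tool_rot: [[0.083, 0.997, -0.002], [0.997, -0.083, -0.0], [-0.001, -0.002, -1.0]]
contact_force: [-0.3, -0.1, 1.2]
grip_width: 46.8
grasp_force: 0.0
```

drive_tool --deltas "0.8 0 0 0 0;1 0 0 0 0;1 0 0 0 0;1 0 0 0 0;1 0 0 0 0"

```text
t: 4.1
ee_pos: [536.7, 38.0, 74.7]
tool_rot: [[0.085, 0.996, 0.0], [0.996, -0.085, -0.0], [-0.0, 0.0, -1.0]]
contact_force: [0.4, -0.2, 0.3]
grip_width: 1.6
grasp_force: 0.0
```

```bash
python3 go.py 681 22.1 74 -5
```

```text
t 4.1 p [536.7  38.   74.7] yang -4.86 w 1.6 F [ 0.4 -0.2  0.3] q [-0.54  0.44  0.52  1.94 -0.29  0.84  0.04]
turn 0.002 shift m [-0.0033  0.1451  0.0007]
```

The fingers shut on nothing, so I look.

```bash
python3 - <<'E'
from h import *
for n in("scene","top"):
    s=snapshot(n);w=pts(s);np.savez(n+"1.npz",**s)
    st=get_state();print(n,proj(s,st["ee_pos"]))
    m=(w[...,2]>84)&(w[...,2]<104)&(w[...,0]>400)&(w[...,0]<760)&(w[...,1]>-60)&(w[...,1]<150)
    print(w[m].mean(0),m.sum())
    a=s["img"][150:290,180:340] if n=="scene" else s["img"][150:290,220:380]
    cv2.imwrite(f"pics/{n}1.png",cv2.resize(a,None,fx=2.4,fy=4.0*0.6))
    globals()[n]=cv2.resize(a,None,fx=2.4,fy=2.4)
cv2.imwrite("pics/b1.png",np.hstack([scene,top]))
E
```

```text
scene [271.80145104 206.22709602]
[539.64901595  33.38732247  94.06412395] 130
top [278.64157579 234.98093147]
[nan nan nan] 0<stdin>:6: RuntimeWarning: Mean of empty slice.
  ret = um.true_divide(
```

View pics/b1.png

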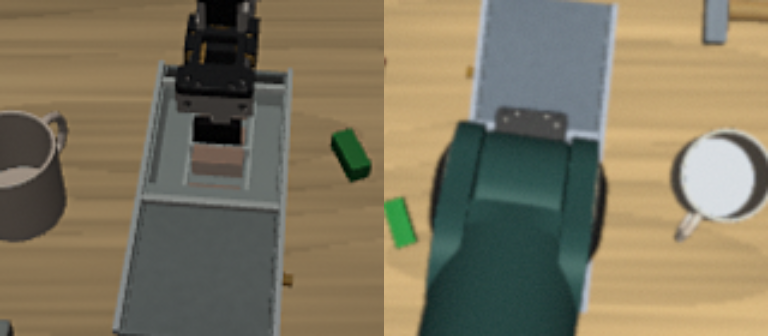

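The scene half shows the fin at crop (217,130), still in place with the gripper body above it. I check the depth around the fingers and enlarge.

```bash
python3 - <<'E'
from h import *
s=dict(np.load("scene1.npz"));w=pts(s)
for z in(74,98,120,172): print(z,proj(s,[536.7,38,z]))
for v in range(184,214,2): print(v,[tuple(int(x) for x in w[v,u]) if np.isfinite(w[v,u,0]) else None for u in (258,264,270,276,282)])
st=get_state();print(st["grip_width"],st["grasp_force"])
cv2.imwrite("pics/c3.png",cv2.resize(s["img"][150:225,225:325],None,fx=7,fy=7,interpolation=cv2.INTER_CUBIC))
E
```

```text
74 [271.79903609 206.38852818]
98 [271.86690925 200.04788876]
120 [271.93138939 194.02422238]
172 [272.09309742 178.91762759]
184 [(615, 8, 238), (615, 20, 237), (616, 32, 239), (616, 45, 239), (616, 57, 240)]
186 [(622, 8, 239), (620, 20, 238), (622, 32, 240), (622, 45, 239), (620, 57, 237)]
188 [(622, 8, 233), (620, 20, 231), (621, 33, 233), (622, 45, 234), (627, 57, 239)]
190 [(619, 8, 224), (619, 20, 224), (622, 33, 227), (623, 45, 229), (624, 57, 230)]
192 [(611, 7, 209), (615, 20, 213), (619, 33, 218), (622, 45, 221), (624, 57, 224)]
194 [(614, 7, 206), (615, 20, 208), (617, 33, 209), (616, 45, 209), (617, 58, 209)]
196 [(494, 2, 65), (614, 20, 199), (615, 33, 201), (616, 45, 202), (616, 58, 202)]
198 [(503, 2, 67), (532, 18, 100), (546, 33, 116), (502, 48, 66), (617, 58, 197)]
200 [(509, 3, 66), (537, 18, 99), (547, 33, 110), (535, 48, 96), (509, 64, 66)]
202 [(516, 3, 67), (540, 18, 94), (540, 33, 94), (542, 48, 97), (516, 63, 67)]
204 [(524, 3, 68), (540, 18, 88), (539, 33, 86), (543, 48, 90), (521, 63, 65)]
206 [(529, 3, 66), (538, 18, 77), (542, 33, 82), (544, 48, 84), (528, 63, 65)]
208 [(534, 3, 65), (539, 18, 71), (541, 33, 73), (543, 48, 75), (535, 63, 66)]
210 [(543, 3, 68), (544, 18, 68), (543, 33, 67), (542, 48, 66), (541, 63, 65)]
212 [(546, 3, 63), (548, 18, 66), (546, 33, 63), (548, 48, 66), (546, 63, 64)]
0.36165251791203107 0.0
```

View pics/c3.png

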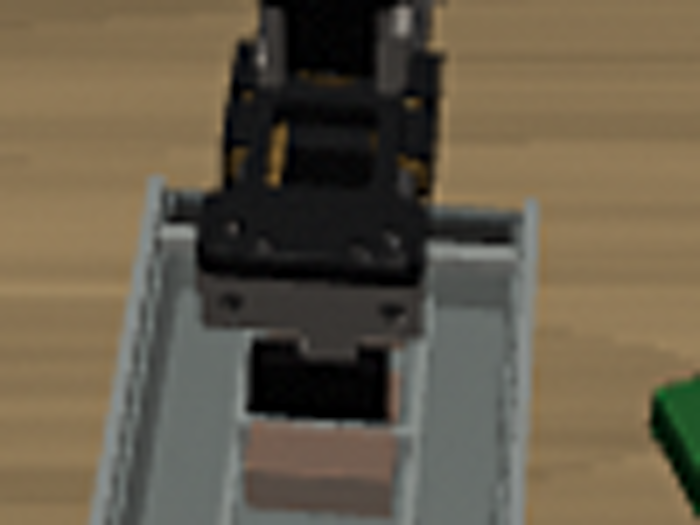

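The fin is untouched, and the finger seems to end near z≈105 although the TCP reads 75. I raise it into clear air and measure the tip height against the reported one.

drive_tool --deltas "1 0 0 -0.04 0;0.6 0 0 -0.04 0;0.6 0 0 -0.02 0;0.6 0 0 0 0;0.6 0 0 0 0"

```text
t: 4.82
ee_pos: [536.3, 38.1, 173.7]
tool_rot: [[0.085, 0.996, -0.001], [0.996, -0.085, -0.0], [-0.0, -0.001, -1.0]]
contact_force: [-0.3, 0.3, -0.0]
grip_width: 35.9
grasp_force: 0.0
```

```bash
python3 - <<'E'
from h import *
s=snapshot("scene");w=pts(s);np.savez("scene2.npz",**s)
st=get_state();p=np.array(st["ee_pos"]);print(p,st["grip_width"])
for d in(0,30,97,122): print(d,proj(s,p+[0,0,d]))
m=(w[...,2]>104)&(w[...,0]>480)&(w[...,0]<640)&(w[...,1]>-40)&(w[...,1]<110)
q=w[m];k=np.argsort(q[:,2])[:25];print(q[k].round())
cv2.imwrite("pics/c4.png",cv2.resize(s["img"][120:220,225:325],None,fx=6,fy=6,interpolation=cv2.INTER_CUBIC))
E
```

```text
[536.15518547  37.98856768 173.5675755 ] 37.19081033562971
0 [272.09251748 178.27134711]
30 [272.19235862 168.92650713]
97 [272.43474346 146.23999276]
122 [272.53282249 137.06008139]
[[514.  49. 197.]
 [562.  26. 207.]
 [562.  33. 208.]
 [563.  40. 208.]
 [563.  29. 208.]
 [564.  31. 209.]
 [564.  35. 209.]
 [564.  37. 210.]
 [564.  44. 210.]
 [562.  31. 211.]
 [566.  42. 211.]
 [563.  33. 212.]
 [563.  29. 212.]
 [563.  27. 212.]
 [564.  35. 212.]
 [564.  44. 213.]
 [565.  42. 213.]
 [562.  33. 214.]
 [566.  40. 214.]
 [566.  37. 215.]
 [563.  27. 215.]
 [563.  42. 215.]
 [564.  29. 216.]
 [564.  31. 216.]
 [564.  35. 216.]]
```

View pics/c4.png

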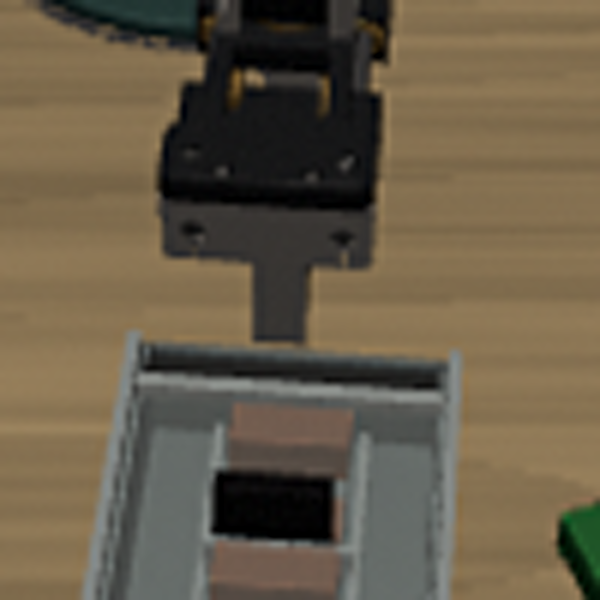

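The crop shows the finger bottom at crop (280,338), at about z=207 while the TCP reads 174. The fingertips really sit about 33 mm higher than reported, and the text's number is not borne out. Laterally they agree within about 3 mm. I descend accordingly, in force-checked steps.

drive_tool --deltas "0.55 0 0 0.04 0;0.55 0 0 0.04 0;0.55 0 0 0.03 0;0.55 0 0 0.01 0;0.55 0 0 0.01 0;0.55 0 0 0 0"

```text
t: 5.62
ee_pos: [536.8, 38.0, 44.6]
tool_rot: [[0.085, 0.996, -0.0], [0.996, -0.085, -0.0], [-0.0, -0.0, -1.0]]
contact_force: [-0.2, 1.3, -0.1]
grip_width: 42.8
grasp_force: 0.0
```

drive_tool --deltas "1 0 0 0 0;1 0 0 0 0;1 0 0 0 0;1 0 0 0 0;1 0 0 0 0"

```text
t: 6.25
ee_pos: [536.9, 38.1, 44.9]
tool_rot: [[0.085, 0.996, 0.0], [0.996, -0.085, 0.0], [0.0, 0.0, -1.0]]
contact_force: [-1.0, 0.9, 6.1]
grip_width: 11.6
grasp_force: 20.0
```

The grip holds at 11.6 mm, which is the fin, so the 33 mm offset is confirmed. I slide the window open.

drive_tool --deltas "1 0 0.02 0 0;1 0 0.02 0 0;1 0 0.02 0 0;1 0 0.02 0 0;1 0 0.02 0 0;1 0 0.02 0 0;1 0 0.018 0 0;1 0 0.002 0 0;1 0 0 0 0;1 0 0 0 0"

```text
t: 7.5
ee_pos: [676.6, 26.0, 44.9]
tool_rot: [[0.085, 0.996, 0.001], [0.996, -0.085, -0.0], [-0.0, 0.001, -1.0]]
contact_force: [1.9, -0.3, 5.9]
grip_width: 11.8
grasp_force: 20.0
```

drive_tool --deltas "0.6 0 0 0 0;0.5 0 0 0 0;0.5 0 0 0 0;0 0 0 -0.04 0;0 0 0 -0.04 0;0 0.05 0 -0.04 0;0 0.05 0 0 0;0 0.05 0 0 0;0 0.05 0 0 0;0 0 0 0 0"

```text
t: 8.75
ee_pos: [692.1, 229.4, 162.7]
tool_rot: [[0.079, 0.997, -0.001], [0.997, -0.079, 0.001], [0.001, -0.001, -1.0]]
contact_force: [0.4, -0.6, -0.3]
grip_width: 94.0
grasp_force: 0.0
```

```bash
cat > look.py <<'E'
from meas import *
from meas2 import mug,files
def row(s):
    w=pts(s);hsv=cv2.cvtColor(s["img"],cv2.COLOR_BGR2HSV).astype(int)
    m=(abs(hsv[...,0]-10)<6)&(hsv[...,1]>110)&(w[...,2]>26)&(w[...,2]<37)&(w[...,0]>390)&(w[...,0]<640)&(w[...,1]>-20)&(w[...,1]<90)
    n,l,st,c=cv2.connectedComponentsWithStats(m.astype(np.uint8))
    for i in range(1,n):
        if st[i,4]<40: continue
        p=w[l==i];r=cv2.minAreaRect(p[:,:2].astype(np.float32))
        print("row px",c[i].round(),"n",st[i,4],np.round([*r[0],p[:,2].mean()],1),np.round(r[1]),round(r[2],1))
def fin(w):
    m=(w[...,2]>85)&(w[...,2]<105)&(w[...,0]>400)&(w[...,0]<760)&(w[...,1]>-60)&(w[...,1]<120)
    if m.sum()>5: print("fin",w[m].mean(0).round(1),m.sum())
E
python3 - <<'E'
from look import *
for n in("scene","top"):
    s=snapshot(n);w=pts(s);print(n);fin(w);row(s);bars(s)
E
python3 go.py 598 255.4 10 103.2
```

```text
scene
fin [677.   21.9  95.3] 169
row px [273. 191.] n 162 [444.4  41.9  31.8] [55. 26.] 84.5
row px [271. 206.] n 149 [498.1  37.   32.1] [52. 25.] 85.8
row px [270. 215.] n 165 [527.8  34.9  31.9] [54. 24.] 86.9
px [292. 190.] n 50 ctr [437.2  98.1  25.2] size [34. 18.] th deg 53.0 hsv [30. 12. 42.]
px [354. 200.] n 119 ctr [468.  260.2  24.6] size [39. 29.] th deg 71.6 hsv [  9. 160. 109.]
px [326. 213.] n 172 ctr [512.4 181.9  24.5] size [57. 25.] th deg 18.9 hsv [ 65. 162.  93.]
px [357. 239.] n 182 ctr [596.7 254.4  24. ] size [54. 25.] th deg 104.3 hsv [  9. 159. 109.]
px [349. 266.] n 220 ctr [676.6 220.2  24.6] size [57. 24.] th deg 169.9 hsv [  0.5 209.  133. ]
px [386. 298.] n 96 ctr [756.7 294.4  25.2] size [53. 21.] th deg 56.7 hsv [ 13. 200.  46.]
top
fin [676.6  23.1  97.9] 100
row px [282. 218.] n 148 [581.9  31.   32.8] [52. 22.] 84.4
row px [280. 238.] n 142 [529.6  35.6  32.7] [52. 21.] 84.9
row px [279. 249.] n 148 [499.2  38.2  32.7] [52. 21.] 85.0
row px [277. 269.] n 173 [446.2  42.8  32.6] [52. 25.] 84.9
px [213. 182.] n 180 ctr [678.4 221.1  24.8] size [55. 24.] th deg 169.8 hsv [  1. 214. 221.]
px [203. 210.] n 120 ctr [601.2 247.9  25. ] size [39. 24.] th deg 105.0 hsv [ 10. 167. 158.]
px [226. 242.] n 183 ctr [514.5 182.1  24.5] size [54. 24.] th deg 18.8 hsv [ 65. 169. 165.]
px [201. 258.] n 45 ctr [469.2 247.5  25. ] size [25. 13.] th deg 0.7 hsv [ 10. 167. 152.]
t 8.85 p [692.9 224.  163.3] yang -4.85 w 94.3 F [ 0.2 -0.9  0.1] q [-0.66  0.67  0.49  1.35 -0.32  1.21 -0.23]
turn -1.886 shift m [0.0852 0.0522 0.1533]
```

The window is open by about 165 mm. The row gives gap_0 near (472,40) and gap_1 near (555,33), with the row at 85°. I turn to pick bar B at (598,255).

drive_tool --deltas "0 0 0 0 0.178;0 0 0 0 0.178;0 0 0 0 0.178;0 0 0 0 0.178;0 0 0 0 0.178;0 0 0 0 0.178;0 0 0 0 0.178;0 0 0 0 0"

```text
t: 9.85
ee_pos: [693.2, 222.6, 163.7]
tool_rot: [[0.972, 0.237, 0.0], [0.237, -0.972, -0.001], [-0.0, 0.001, -1.0]]
contact_force: [-0.4, 0.4, -0.7]
grip_width: 94.2
grasp_force: 0.0
```

```bash
python3 go.py 598 255.4 100 -76.5
```

```text
t 9.85 p [693.2 222.6 163.7] yang -76.31 w 94.2 F [-0.4  0.4 -0.7] q [-0.81  0.74  0.77  1.35 -0.51  1.25 -1.34]
turn 0.003 shift m [-0.0849 -0.0541  0.0637]
```

drive_tool --deltas "0 -0.04 -0.027 0.02 0;0 -0.045 -0.027 0.02 0;0 0 0 0.04 0;0 0 0 0.04 0;0 0 0 0.02 0;0 0 0 0 0"

```text
t: 10.6
ee_pos: [597.5, 255.6, 23.1]
tool_rot: [[0.971, 0.239, -0.001], [0.239, -0.971, -0.001], [-0.001, 0.001, -1.0]]
contact_force: [0.6, -0.5, 0.5]
grip_width: 94.1
grasp_force: 0.0
```

drive_tool --deltas "0 0 0 0.02 0;0 0 0 0.015 0;0 0 0 0.006 0;0 0 0 0 0;0 0 0 0 0"

```text
t: 11.22
ee_pos: [598.0, 256.5, -16.9]
tool_rot: [[0.971, 0.238, 0.001], [0.238, -0.971, 0.0], [0.001, -0.0, -1.0]]
contact_force: [0.3, -0.7, 0.2]
grip_width: 94.3
grasp_force: 0.0
```

drive_tool --deltas "0.3 0 0 0 0;0.5 0 0 0 0;0.5 0 0 0 0;0.6 0 0 0 0;0.6 0 0 0 0"

```text
t: 11.85
ee_pos: [597.7, 256.4, -17.4]
tool_rot: [[0.971, 0.237, 0.0], [0.237, -0.971, -0.0], [-0.0, 0.0, -1.0]]
contact_force: [0.4, -0.2, 0.6]
grip_width: 54.8
grasp_force: 20.0
```

```bash
python3 go.py 598 255.4 -22 -76.5
```

```text
t 11.85 p [597.7 256.4 -17.4] yang -76.26 w 54.8 F [ 0.4 -0.2  0.6] q [-0.91  0.81  0.67  1.69 -0.62  0.87 -1.31]
turn 0.004 shift m [0.0001 0.001  0.0046]
```

The bar is gripped at 54.8 mm. I lift, align to -95° and hover over gap_1.

drive_tool --deltas "0.6 0 0 -0.03 0;0.6 0 0 -0.04 0;0.6 0 0 -0.04 0;0.6 0 0 -0.01 0.165;0.6 0 0 0 0.16;0.6 0 0 0 0;0.6 0 0 0 0"

```text
t: 12.72
ee_pos: [597.5, 256.4, 102.3]
tool_rot: [[0.997, -0.081, -0.0], [-0.081, -0.997, -0.0], [-0.0, 0.0, -1.0]]
contact_force: [-0.4, 0.6, -0.5]
grip_width: 54.7
grasp_force: 20.0
```

```bash
python3 go.py 555 32.8 102 -95
```

```text
t 12.72 p [597.5 256.4 102.3] yang -94.67 w 54.7 F [-0.4  0.6 -0.5] q [-1.02  0.69  0.84  1.64 -0.57  1.08 -1.66]
turn 0.006 shift m [-0.0229  0.2265  0.0003]
```

drive_tool --deltas "0.6 -0.004 0.04 0 0.006;0.6 -0.004 0.04 0 0;0.6 -0.004 0.04 0 0;0.6 -0.004 0.04 0 0;0.6 -0.004 0.04 0 0;0.6 -0.003 0.0265 0 0;0.6 0 0 0 0;0.6 0 0 0 0"

```text
t: 13.72
ee_pos: [554.5, 33.6, 102.6]
tool_rot: [[0.996, -0.089, -0.0], [-0.089, -0.996, 0.0], [-0.0, -0.0, -1.0]]
contact_force: [-0.1, 0.3, -1.9]
grip_width: 55.0
grasp_force: 20.0
```

```bash
cat > held.py <<'E'
from look import *
def held(zlo=100,zhi=160):
  for n in("scene","top"):
    s=snapshot(n);w=pts(s);hsv=cv2.cvtColor(s["img"],cv2.COLOR_BGR2HSV).astype(int)
    m=(abs(hsv[...,0]-10)<6)&(hsv[...,1]>110)&(w[...,2]>zlo)&(w[...,2]<zhi)&(w[...,0]>380)&(w[...,0]<660)&(w[...,1]>-60)&(w[...,1]<150)
    n_,l,st,c=cv2.connectedComponentsWithStats(m.astype(np.uint8))
    print(n)
    if n_>1:
        i=1+st[1:,4].argmax();p=w[l==i]
        print("held n",st[i,4],"min",p.min(0).round(1),"max",p.max(0).round(1),"pct z",np.percentile(p[:,2],[3,97]).round(1),"y",np.percentile(p[:,1],[3,50,97]).round(1),"xmed",np.median(p[:,0]).round(1),"px",c[i].round(),"bbox",st[i,:4])
    row(s); np.savez(n+"h.npz",**s)
held()
E
python3 held.py; python3 go.py 555 32.8 102 -95
```

```text
scene
held n 327 min [538.4   5.2 119.9] max [568.7  59.3 156. ] pct z [123.4 146.5] y [ 7.5 33.3 58.7] xmed 561.3 px [270. 195.] bbox [258 188  24  16]
row px [271. 206.] n 138 [498.9  36.7  32.3] [53. 22.] 85.5
row px [270. 215.] n 165 [527.8  34.8  32. ] [55. 24.] 84.5
top
t 13.82 p [554.5  33.9 102.5] yang -95.1 w 54.9 F [-0.3  0.1 -1. ] q [-0.8   0.54  0.91  1.88 -0.51  0.97 -1.33]
turn -0.002 shift m [0.0006 0.0011 0.0005]
```

```bash
python3 - <<'E'
from h import *
s=dict(np.load("sceneh.npz"));w=pts(s)
R=(w[...,2]>115)&(w[...,2]<160)&(w[...,1]>8)&(w[...,1]<58)&(w[...,0]>520)&(w[...,0]<590)
hsv=cv2.cvtColor(s["img"],cv2.COLOR_BGR2HSV).astype(int);R&=(abs(hsv[...,0]-10)<6)&(hsv[...,1]>110)
p=w[R];u=np.array([.9962,-.0872]);d=(p[:,:2]-[555,32.8])@u
f=p[:,2]<140;t=p[:,2]>147-2
print("front",np.median(d[(p[:,2]>126)&(p[:,2]<140)]),"top z",np.median(p[d<5][:,2]),"top d range",np.percentile(d[p[:,2]>144],[2,98]))
p0=dict(np.load("scene1.npz"))
# kept_1/2 front faces and tops in same view, offset along u from 555,32.8
R=(w[...,2]>12)&(w[...,2]<36)&(w[...,1]>15)&(w[...,1]<55)&(w[...,0]>470)&(w[...,0]<548)&(abs(hsv[...,0]-10)<6)&(hsv[...,1]>90)
q=w[R];e=(q[:,:2]-[555,32.8])@u
for a in range(-80,0,3):
    k=(e>=a)&(e<a+3);print(a,k.sum(),np.median(q[k,2]).round(1) if k.any() else "")
E
```

```text
front 8.908842059013562 top z 144.52270909794595 top d range [-12.67201491   8.79958846]
-80 0 
-77 0 
-74 0 
-71 0 
-68 10 32.6
-65 14 32.0
-62 14 32.2
-59 10 32.6
-56 15 33.0
-53 15 32.1
-50 22 31.8
-47 7 31.6
-44 1 30.2
-41 9 30.9
-38 12 32.6
-35 16 32.8
-32 14 33.0
-29 16 32.5
-26 11 32.4
-23 19 33.1
-20 52 24.5
-17 39 23.1
-14 0 
-11 0 
-8 0 
-5 0 
-2 0
```

In the scene view the held bar lies within 1 mm of the gap along the row and about 0.5 mm across it. I lower it.

drive_tool --deltas "0.6 0 0 0.03 0;0.6 0 0 0.02 0;0.6 0 0 0.015 0;0.6 0 0 0.015 0;0.6 0 0 0.01 0;0.6 0 0 0.01 0;0.6 0 0 0 0;0.6 0 0 0 0"

```text
t: 14.82
ee_pos: [554.6, 32.9, 3.0]
tool_rot: [[0.996, -0.091, 0.0], [-0.091, -0.996, -0.0], [0.001, -0.0, -1.0]]
contact_force: [0.4, 0.7, -0.9]
grip_width: 54.5
grasp_force: 20.0
```

drive_tool --deltas "0.6 0 0 0.005 0;0.6 0 0 0.003 0;0.6 0 0 0.001 0;0.6 0 0 0 0;0.6 0 0 0 0"

```text
t: 15.45
ee_pos: [554.4, 33.0, -6.3]
tool_rot: [[0.996, -0.091, 0.0], [-0.091, -0.996, -0.0], [0.0, 0.0, -1.0]]
contact_force: [-0.1, -0.7, -1.1]
grip_width: 55.2
grasp_force: 20.0
```

drive_tool --deltas "0.6 0 0 0.0015 0;0.6 0 0 0.0015 0;0.6 0 0 0 0;0.6 0 0 0 0"

```text
t: 15.95
ee_pos: [554.4, 33.0, -9.4]
tool_rot: [[0.996, -0.091, 0.0], [-0.091, -0.996, -0.0], [0.0, 0.0, -1.0]]
contact_force: [-0.1, 0.5, -0.6]
grip_width: 54.6
grasp_force: 20.0
```

drive_tool --deltas "0.5 0 0 0 0;0.35 0 0 0 0;0.28 0 0 0 0;0.28 0 0 0 0;0.28 0 0 -0.03 0;0.28 0 0 -0.03 0;0.28 0 0 -0.04 0;0.28 0 0 -0.04 0;0 0 0 0 0"

```text
t: 17.08
ee_pos: [555.8, 33.0, 133.0]
tool_rot: [[0.996, -0.091, 0.004], [-0.091, -0.996, 0.001], [0.004, -0.002, -1.0]]
contact_force: [-0.3, 0.6, -0.3]
grip_width: 74.7
grasp_force: 0.0
```

```bash
python3 go.py 471 269 102 -98.8
```

```text
t 17.07 p [555.8  33.  133. ] yang -95.22 w 74.7 F [-0.3  0.6 -0.3] q [-0.83  0.5   0.94  1.86 -0.48  1.02 -1.35]
turn 0.062 shift m [-0.1199 -0.2202  0.031 ]
```

Moving toward bar A, and checking from both views on the way.

drive_tool --deltas "0 0 -0.04 0 0.062;0 -0.02 -0.04 0 0;0 -0.025 -0.04 0 0;0 -0.025 -0.035 0 0;0 -0.025 -0.035 0 0;0 -0.025 -0.03 0 0;0 0 0 0 0"

```text
t: 17.95
ee_pos: [465.0, 271.5, 129.5]
tool_rot: [[0.989, -0.148, -0.001], [-0.148, -0.989, -0.0], [-0.001, 0.001, -1.0]]
contact_force: [-0.2, -0.1, 0.7]
grip_width: 94.1
grasp_force: 0.0
```

```bash
python3 - <<'E'
from look import *
for n in("scene","top"):
    s=snapshot(n);print(n);fin(pts(s));row(s);bars(s)
E
python3 go.py 471 269 -20 -98.8
```

```text
scene
fin [677.   22.1  95.2] 171
row px [273. 191.] n 157 [445.   41.8  32. ] [54. 27.] 87.0
row px [271. 206.] n 150 [497.4  36.5  32.1] [52. 25.] 88.3
row px [270. 218.] n 294 [539.7  33.8  32.4] [55. 48.] 83.6
px [292. 190.] n 44 ctr [436.   93.9  25.8] size [28.  7.] th deg 85.1 hsv [30. 13. 39.]
px [357. 201.] n 170 ctr [468.3 268.7  24.6] size [54. 28.] th deg 80.9 hsv [  9. 162. 102.]
px [326. 213.] n 177 ctr [511.7 181.   24.6] size [57. 25.] th deg 19.0 hsv [ 65. 163.  86.]
px [349. 266.] n 220 ctr [675.8 220.3  24.3] size [56. 24.] th deg 169.6 hsv [  0. 211. 124.]
px [386. 298.] n 90 ctr [756.5 294.8  25.9] size [54. 22.] th deg 57.9 hsv [ 13.  204.5  42. ]
top
fin [676.8  23.3  97.6] 98
row px [282. 218.] n 152 [581.7  31.   32.9] [52. 22.] 85.4
row px [280. 233.] n 310 [543.3  34.8  32.7] [52. 49.] 85.8
row px [278. 249.] n 149 [499.2  38.4  32.5] [52. 21.] 85.0
row px [277. 269.] n 170 [446.5  42.8  32.6] [51. 25.] 89.8
px [213. 182.] n 179 ctr [678.1 220.9  25. ] size [54. 25.] th deg 169.7 hsv [  1. 216. 206.]
px [226. 242.] n 182 ctr [514.5 182.2  25. ] size [54. 24.] th deg 19.3 hsv [ 65.  170.5 152. ]
t 18.05 p [466.7 268.6 130.1] yang -98.76 w 93.9 F [0.4 0.2 0.1] q [-1.33  0.48  0.97  1.9  -0.47  1.01 -1.87]
turn 0.001 shift m [ 0.0042 -0.001   0.1501]
```

Bar B is home, in line with the row at the same 32.7 mm top height, and its neighbours have not moved. Now bar A.

drive_tool --deltas "0 0.004 0 0.04 0;0 0 0 0.04 0;0 0 0 0.04 0;0 0 0 0.02 0;0 0 0 0.008 0;0 0 0 0 0;0 0 0 0 0"

```text
t: 18.92
ee_pos: [471.5, 268.7, -16.4]
tool_rot: [[0.988, -0.153, 0.001], [-0.153, -0.988, 0.001], [0.001, -0.001, -1.0]]
contact_force: [-1.1, 0.3, 0.9]
grip_width: 93.9
grasp_force: 0.0
```

drive_tool --deltas "0.3 0 0 0 0;0.5 0 0 0 0;0.5 0 0 0 0;0.6 0 0 0 0;0.6 0 0 0 0"

```text
t: 19.55
ee_pos: [470.8, 268.4, -17.4]
tool_rot: [[0.988, -0.153, -0.0], [-0.153, -0.988, -0.0], [-0.0, 0.0, -1.0]]
contact_force: [0.5, 0.1, 1.7]
grip_width: 55.1
grasp_force: 20.0
```

drive_tool --deltas "0.6 0 0 -0.03 0;0.6 0 0 -0.04 0;0.6 0 0 -0.04 0;0.6 0 0 -0.01 -0.066;0.6 0 0 0 0;0.6 0 0 0 0"

```text
t: 20.3
ee_pos: [470.5, 268.2, 101.9]
tool_rot: [[0.996, -0.088, -0.001], [-0.088, -0.996, -0.001], [-0.001, 0.001, -1.0]]
contact_force: [-0.3, 0.2, -0.4]
grip_width: 55.1
grasp_force: 20.0
```

```bash
python3 go.py 471.7 40.3 102 -95
```

```text
t 20.3 p [470.5 268.2 101.9] yang -95.07 w 55.1 F [-0.3  0.2 -0.4] q [-1.28  0.52  0.92  1.92 -0.5   0.96 -1.78]
turn -0.001 shift m [ 2.11e-02  2.27e-01 -1.00e-04]
```

drive_tool --deltas "0.6 0.004 0.04 0 0;0.6 0.004 0.04 0 0;0.6 0.004 0.04 0 0;0.6 0.004 0.04 0 0;0.6 0.004 0.04 0 0;0.6 0.001 0.027 0 0;0.6 0 0 0 0;0.6 0 0 0 0;0.6 0 0 0 0"

```text
t: 21.42
ee_pos: [471.9, 41.3, 102.4]
tool_rot: [[0.996, -0.086, -0.0], [-0.086, -0.996, -0.0], [-0.0, 0.0, -1.0]]
contact_force: [-0.3, 0.1, 0.2]
grip_width: 54.7
grasp_force: 20.0
```

```bash
python3 go.py 471.7 40.3 -8 -95; python3 - <<'E'
from h import *
s=snapshot("scene");w=pts(s);u=np.array([.9962,-.0872]);v=np.array([-.0872,-.9962])
hsv=cv2.cvtColor(s["img"],cv2.COLOR_BGR2HSV).astype(int);C=(abs(hsv[...,0]-10)<6)&(hsv[...,1]>110)
d=(w[...,:2]-[471.7,40.3])@u;e=(w[...,:2]-[471.7,40.3])@v
h=C&(w[...,2]>118)&(w[...,2]<150)&(abs(d)<30)&(abs(e)<35)
print("held front d",np.median(d[h&(w[...,2]>124)&(w[...,2]<139)]),"top d",np.percentile(d[h&(w[...,2]>143)],[2,98]),"x",np.percentile(e[h],[2,98]),"z",np.percentile(w[h][:,2],[2,98]))
k=C&(w[...,2]>28)&(w[...,2]<37)&(d>10)&(d<42)&(abs(e)<35);print("kept_1 d",np.percentile(d[k],[2,98]),"x",np.percentile(e[k],[2,98]))
E
```

```text
t 21.43 p [471.9  41.3 102.4] yang -94.94 w 54.7 F [-0.3  0.1  0.2] q [-0.97  0.4   0.99  2.08 -0.43  0.89 -1.39]
turn 0.001 shift m [-0.0002  0.001   0.1104]
held front d 9.602151279447007 top d [-12.49794441  11.09060435] x [-27.36279275  26.02286751] z [122.18547934 146.95152615]
kept_1 d [14.25633053 37.98488709] x [-24.6690785   26.67975095]
```

The held bar matches gap_0 within about 1.5 mm, so I lower it with a 1.5 mm y correction.

drive_tool --deltas "0.6 0.0005 0.0015 0.03 0;0.6 0 0 0.02 0;0.6 0 0 0.015 0;0.6 0 0 0.015 0;0.6 0 0 0.01 0;0.6 0 0 0.01 0;0.6 0 0 0.005 0;0.6 0 0 0.003 0;0.6 0 0 0 0;0.6 0 0 0 0"

```text
t: 22.72
ee_pos: [472.5, 38.9, -5.2]
tool_rot: [[0.996, -0.087, 0.0], [-0.087, -0.996, 0.0], [0.0, -0.0, -1.0]]
contact_force: [0.5, -0.1, -0.8]
grip_width: 54.7
grasp_force: 20.0
```

drive_tool --deltas "0.6 0 0 0.0015 0;0.6 0 0 0.0015 0;0.6 0 0 0.0005 0;0.6 0 0 0 0;0.6 0 0 0 0"

```text
t: 23.35
ee_pos: [472.4, 38.9, -8.9]
tool_rot: [[0.996, -0.087, -0.0], [-0.087, -0.996, -0.0], [-0.0, 0.0, -1.0]]
contact_force: [-0.1, -0.2, -0.5]
grip_width: 55.0
grasp_force: 20.0
```

drive_tool --deltas "0.5 0 0 0 0;0.35 0 0 0 0;0.28 0 0 0 0;0.28 0 0 0 0;0.28 0 0 -0.03 0;0.28 0 0 -0.03 0;0.28 0 0 -0.04 0;0.28 0 0 -0.04 0;0.28 0 0 0 0"

```text
t: 24.48
ee_pos: [473.6, 39.3, 133.1]
tool_rot: [[0.996, -0.087, 0.003], [-0.087, -0.996, 0.002], [0.003, -0.002, -1.0]]
contact_force: [0.2, 0.5, -0.9]
grip_width: 67.9
grasp_force: 0.0
```

```bash
python3 go.py 676.6 23 133 -5
```

```text
t 24.48 p [473.6  39.3 133.1] yang -94.97 w 67.9 F [ 0.2  0.5 -0.9] q [-1.02  0.35  1.05  2.05 -0.37  0.94 -1.43]
turn -1.57 shift m [1.400e-03 2.036e-01 1.000e-04]
```

drive_tool --deltas "0.5 0.04 0 0 -0.1;0.5 0.04 0.004 0 0;0.5 0.04 0.004 0 0;0.5 0.04 0.004 0 0;0.5 0.043 0.004 0 0;0.5 0 0 0 -0.175;0.5 0 0 0 -0.175;0.5 0 0 0 -0.175;0.5 0 0 0 -0.175;0.5 0 0 0 -0.175"

```text
t: 25.72
ee_pos: [674.9, 21.5, 129.6]
tool_rot: [[0.627, 0.779, -0.002], [0.779, -0.627, 0.0], [-0.001, -0.002, -1.0]]
contact_force: [0.6, 0.6, 0.4]
grip_width: 47.0
grasp_force: 0.0
```

drive_tool --deltas "0.5 0 0 0 -0.175;0.5 0 0 0 -0.175;0.5 0 0 0 -0.175;0.5 0 0 0 -0.07;0.5 0 0 0 0;0.5 0 0 0 0"

```text
t: 26.48
ee_pos: [675.1, 21.5, 130.4]
tool_rot: [[0.09, 0.996, -0.001], [0.996, -0.09, 0.0], [-0.0, -0.001, -1.0]]
contact_force: [-0.4, -0.4, 0.5]
grip_width: 47.2
grasp_force: 0.0
```

```bash
python3 - <<'E'
from look import *
for n in("scene","top"):
    s=snapshot(n);print(n);fin(pts(s));row(s)
E
python3 go.py 676.6 23 44 -5
```

```text
scene
fin [676.8  22.1  95.1] 168
row px [281. 198.] n 46 [473.6  61.5  31.8] [10. 75.] 83.9
top
t 26.57 p [675.3  21.5 130.7] yang -5.11 w 47.0 F [-0.3  0.2 -1.3] q [-0.42  0.6   0.51  1.54 -0.32  1.09  0.07]
turn -0.002 shift m [0.0016 0.0012 0.0867]
```

The visible 75 mm strip of the row is level at z 31.8, so bar A is seated. I grip the fin and shut the window.

drive_tool --deltas "0.5 0.001 0.001 0.04 0;0.5 0 0 0.03 0;0.5 0 0 0.016 0;0.5 0 0 0 0;1 0 0 0 0;1 0 0 0 0;1 0 0 0 0;1 0 0 0 0;1 0 0 0 0"

```text
t: 27.7
ee_pos: [676.6, 22.4, 45.4]
tool_rot: [[0.088, 0.996, 0.0], [0.996, -0.088, -0.0], [0.0, 0.0, -1.0]]
contact_force: [-1.1, 0.1, 3.4]
grip_width: 11.6
grasp_force: 20.0
```

drive_tool --deltas "1 0 -0.02 0 0;1 0 -0.02 0 0;1 0 -0.02 0 0;1 0 -0.02 0 0;1 0 -0.02 0 0;1 0 -0.02 0 0;1 0 -0.02 0 0;1 0 -0.015 0 0;1 0 0 0 0;1 0 0 0 0"

```text
t: 28.95
ee_pos: [522.4, 35.8, 45.3]
tool_rot: [[0.088, 0.996, 0.0], [0.996, -0.088, -0.0], [-0.0, 0.0, -1.0]]
contact_force: [-1.4, -1.8, 5.8]
grip_width: 11.9
grasp_force: 20.0
```

drive_tool --deltas "1 0 -0.003 0 0;1 0 -0.003 0 0;1 0 -0.002 0 0;1 0 -0.002 0 0;1 0 0 0 0"

```text
t: 29.58
ee_pos: [513.5, 36.5, 45.3]
tool_rot: [[0.088, 0.996, 0.003], [0.996, -0.088, -0.001], [-0.0, 0.003, -1.0]]
contact_force: [7.6, -4.9, -2.3]
grip_width: 11.7
grasp_force: 20.0
```

drive_tool --deltas "1 0 -0.002 0 0;1 0 0 0 0"

```text
t: 29.82
ee_pos: [513.6, 36.5, 45.4]
tool_rot: [[0.088, 0.996, 0.007], [0.996, -0.088, -0.001], [-0.001, 0.007, -1.0]]
contact_force: [24.2, -5.1, -20.8]
grip_width: 11.8
grasp_force: 20.0
```

drive_tool --deltas "0.6 0 0.001 0 0;0.5 0 0.001 0 0;0.5 0 0 0 0;0 0 0 -0.04 0;0 0 0 -0.04 0;0 0 0 -0.04 0;0 -0.04 0 -0.04 0;0 -0.04 0 0 0;0 -0.04 0 0 0;0 -0.04 0 0 0"

```text
t: 31.08
ee_pos: [497.7, -123.5, 205.3]
tool_rot: [[0.088, 0.996, 0.0], [0.996, -0.088, 0.0], [0.0, 0.0, -1.0]]
contact_force: [0.0, 0.4, 0.2]
grip_width: 94.2
grasp_force: 0.0
```

drive_tool --deltas "0 -0.04 0 0 0;0 -0.04 0 0 0;0 -0.04 0 0 0;0 0 0 0 0.1;0 0 0 0 0.18;0 0 0 0 0.18;0 0 0 0 0.18;0 0 0 0 0.18;0 0 0 0 0.18;0 0 0 0 0"

```text
t: 32.33
ee_pos: [487.4, -241.7, 204.9]
tool_rot: [[0.885, 0.465, -0.001], [0.465, -0.885, -0.0], [-0.001, -0.0, -1.0]]
contact_force: [-0.2, 0.6, -0.6]
grip_width: 93.9
grasp_force: 0.0
```

```bash
python3 - <<'E'
from look import *
for n in("scene","top"):
    s=snapshot(n);w=pts(s);print(n);fin(w);row(s);mug(w);files(w)
cv2.imwrite("pics/top3.png",cv2.resize(s["img"][130:310,150:480],None,fx=2.3,fy=2.3,interpolation=cv2.INTER_CUBIC))
E
python3 go.py 523 -337 165 -124
```

```text
scene
fin [514.7  36.3  94.9] 140
mug [ 570.6 -176.7   47.8] rim z 94.0 n 308 handle deg 145.7 n 76 floor 5.828841306885465
 file px [129. 152.] n 67 top [ 408.5 -325.6  168.2] zmax 174.4 low [ 409.5 -328.3  107.1]
 file px [123. 161.] n 108 top [ 447.3 -331.4  168.7] zmax 174.9 low [ 447.4 -331.2  106.5]
 file px [119. 171.] n 108 top [ 485.  -334.5  169. ] zmax 175.8 low [ 484.9 -334.2  106.3]
 file px [113. 183.] n 113 top [ 522.9 -337.5  168.9] zmax 175.1 low [ 523.1 -336.9  107.3]
top
fin [514.8  37.7  98.6] 91
mug [ 571.8 -175.5   47.7] rim z 95.1 n 215 handle deg 146.2 n 55 floor 5.79223142173214
t 32.42 p [ 487.5 -241.8  205.1] yang -62.07 w 93.8 F [ 0.4 -0.6 -0. ] q [-0.35  0.36  0.94  1.81 -0.32  1.13 -0.38]
turn 1.081 shift m [0.0827 0.0591 0.0401]
```

View pics/top3.png

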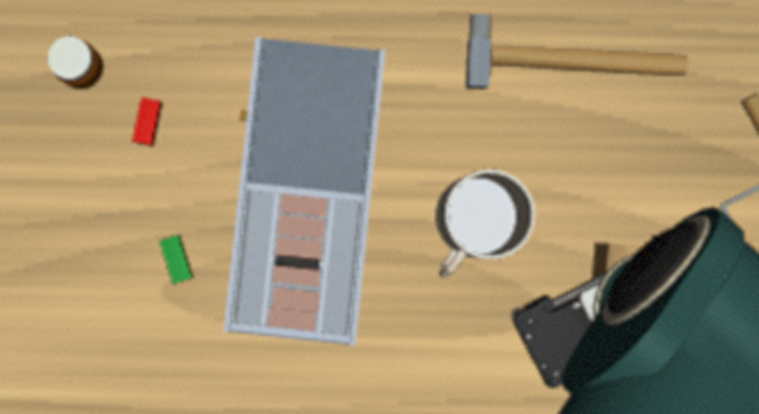

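The window is shut, with the fin at 514.7 against the stop and six bars in line at crop (297,205) to (293,310). The mug at crop (488,212) is unmoved. On to the files, starting with F3. I pre-tilt each one by pivoting it in its hole, so that it falls away from the handle.

drive_tool --deltas "0.4 0 0 0 0.18;0.4 0 0 0 0.18;0.4 0 0 0 0.18;0.4 0 0 0 0.18;0.4 0 0 0 0.18;0.4 0 0 0 0.18;0.4 0 0 0 0;0.4 0.04 0.029 0 0;0.4 0.043 0.03 0 0;0.4 0 0 0 0" --force 10

```text
t: 33.67
ee_pos: [521.8, -341.6, 204.9]
tool_rot: [[0.828, -0.561, -0.001], [-0.561, -0.828, -0.002], [0.0, 0.002, -1.0]]
contact_force: [-0.9, 1.1, 1.3]
grip_width: 56.2
grasp_force: 0.0
```

```bash
python3 go.py 523 -337 102 -124; python3 - <<'E'
from h import *
s=snapshot("scene");w=pts(s);p=np.array(get_state()["ee_pos"])
# fingertip check: lowest points of the gripper near TCP
m=(w[...,2]>185)&(np.hypot(w[...,0]-p[0],w[...,1]-p[1])<60);q=w[m];q=q[np.argsort(q[:,2])];print(q[:40].mean(0).round(1),q[:40].min(0).round(),q[:40].max(0).round())
E
```

```text
t 33.67 p [ 521.8 -341.6  204.9] yang -124.11 w 56.2 F [-0.9  1.1  1.3] q [-0.19  0.61  1.08  1.62 -0.56  1.26 -1.18]
turn -0.002 shift m [-0.0016 -0.0045  0.1029]
[ 511.4 -359.3  233.8] [ 496. -377.  228.] [ 549. -307.  238.]
```

drive_tool --deltas "0.4 -0.0015 -0.0045 0.02 0;0.4 0 0 0.03 0;0.4 0 0 0.03 0;0.4 0 0 0.023 0;0.4 0 0 0 0;1 0 0 0 0;1 0 0 0 0;1 0 0 0 0;1 0 0 0 0;1 0 0 0 0"

```text
t: 34.98
ee_pos: [524.1, -333.3, 102.3]
tool_rot: [[0.827, -0.563, -0.0], [-0.563, -0.827, -0.001], [0.0, 0.001, -1.0]]
contact_force: [-1.7, -3.8, 1.2]
grip_width: 12.0
grasp_force: 10.0
```

drive_tool --deltas "1 0 0 -0.015 0;1 0 0 -0.015 0;1 0 0 -0.012 0;1 0 0 0 0;1 0.008 0 0 0;1 0.009 0 0 0;1 0.009 0 0 0;1 0.009 0 0 0;1 0 0 0 0"

```text
t: 36.1
ee_pos: [553.5, -353.2, 144.0]
tool_rot: [[0.827, -0.562, -0.0], [-0.562, -0.827, -0.001], [0.0, 0.001, -1.0]]
contact_force: [-2.5, -2.2, -0.6]
grip_width: 11.8
grasp_force: 10.0
```

drive_tool --deltas "1 0 0 -0.02 0;1 0 0 -0.03 0;1 0 0 -0.03 0;1 0 0 -0.02 0;1 0 0 0 0"

```text
t: 36.72
ee_pos: [553.8, -352.7, 245.8]
tool_rot: [[0.827, -0.562, 0.002], [-0.562, -0.827, -0.001], [0.002, -0.001, -1.0]]
contact_force: [-0.1, 0.8, -1.5]
grip_width: 10.6
grasp_force: 10.0
```

```bash
python3 - <<'E'
from h import *
out=[]
for n in("scene","top"):
    s=snapshot(n)
    out.append(s["img"][100:260,60:260] if n=="scene" else s["img"][170:330,330:530])
cv2.imwrite("pics/c5.png",np.hstack([cv2.resize(a,None,fx=2,fy=2) for a in out]))
E
python3 go.py 587.8 -187.2 205 -124
```

```text
t 36.83 p [ 553.2 -352.2  243.6] yang -124.2 w 10.9 F [ 0.2  0.7 -1. ] q [-0.15  0.64  1.07  1.48 -0.56  1.36 -1.22]
turn -0.004 shift m [-0.0635 -0.1561  0.0386]
```

View pics/c5.png

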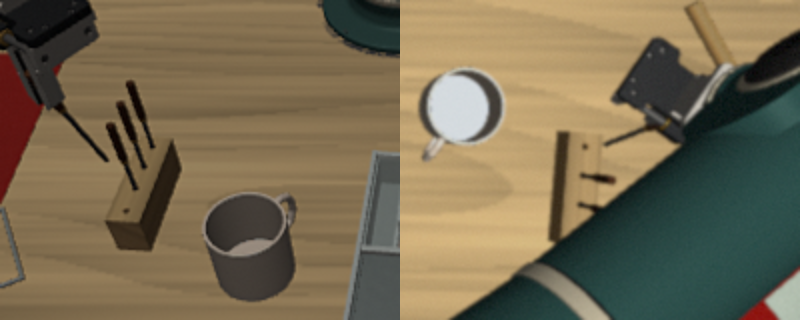

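The crop shows the file held tilted: the fingers at crop (55,105) and the point at crop (107,160) in the scene half and (607,144) in the top half. The block's other three files stand untouched. I triangulate the point.

```bash
cat > tip.py <<'E'
from h import *
def tip():
    """held file: dark pixels below the fingers; fit the line from depth in each view, print its low end"""
    p=np.array(get_state()["ee_pos"])
    for n in("scene","top"):
        s=snapshot(n);w=pts(s);hsv=cv2.cvtColor(s["img"],cv2.COLOR_BGR2HSV)
        zt=p[2]+33
        m=(w[...,2]<zt-4)&(w[...,2]>zt-150)&(w[...,2]>np.where(np.hypot(w[...,0]-571,w[...,1]+176)<56,98,80))&(np.hypot(w[...,0]-p[0],w[...,1]-p[1])<110)
        m&=(hsv[...,2]<120)
        n_,l,st,c=cv2.connectedComponentsWithStats(m.astype(np.uint8),connectivity=8)
        for i in range(1,n_):
            if st[i,4]<15: continue
            q=w[l==i];q=q[np.isfinite(q[:,0])];o=np.argsort(q[:,2])
            print(n,"px",c[i].round(),"n",len(q),"low",q[o[:4]].mean(0).round(1),"high",q[o[-4:]].mean(0).round(1))
    print("tcp",p.round(1))
if __name__=="__main__": tip()
E
python3 tip.py; python3 - <<'E'
from h import *
import numpy as np
P=[]
for n,px in(("scene",(113.5,180)),("top",(433.5,242))):
    s=dict(np.load(n+"0.npz"));P.append((np.array(s["camera_matrix"])@np.array(s["view"])[:3],px))
X=cv2.triangulatePoints(P[0][0],P[1][0],np.array(P[0][1],float),np.array(P[1][1],float));print((X[:3]/X[3]).T)
E
```

```text
scene px [100. 164.] n 105 low [ 527.  -331.8  158.3] high [ 548.1 -342.3  265.2]
scene px [122. 158.] n 64 low [ 449.2 -331.7  129.8] high [ 448.5 -331.9  174.4]
scene px [117. 168.] n 77 low [ 485.4 -332.5  130.1] high [ 484.6 -334.1  173.8]
top px [445. 237.] n 70 low [ 527.6 -330.   162. ] high [ 547.  -345.2  271.3]
top px [432. 259.] n 39 low [ 487.5 -330.3  133.2] high [ 483.8 -333.5  175.7]
tcp [ 553.2 -352.2  243.6]
[[ 526.14748516 -334.30977266  155.81915754]]
```

```bash
python3 go.py 592.8 -176.3 243.6 -124
```

```text
t 36.92 p [ 553.  -352.1  243.2] yang -124.21 w 10.9 F [ 1.   0.7 -0.7] q [-0.15  0.64  1.07  1.48 -0.56  1.36 -1.22]
turn -0.004 shift m [-0.0653 -0.168  -0.0004]
```

drive_tool --deltas "1 -0.013 -0.034 0 0;1 -0.013 -0.034 0 0;1 -0.013 -0.034 0 0;1 -0.013 -0.034 0 0;1 -0.013 -0.032 0 0;1 0 0 0 0;1 0 0 0 0;1 0 0 0 0"

```text
t: 37.92
ee_pos: [593.5, -178.2, 244.0]
tool_rot: [[0.826, -0.564, -0.0], [-0.564, -0.826, -0.0], [-0.0, 0.0, -1.0]]
contact_force: [0.2, -0.3, -0.7]
grip_width: 10.4
grasp_force: 10.0
```

```bash
python3 tip.py
```

```text
scene px [177. 179.] n 86 low [ 567.2 -159.4  158.4] high [ 590.4 -170.7  261.5]
tcp [ 593.5 -178.2  244. ]
```

drive_tool --deltas "1 0 0 0.03 0;1 0 0 0.03 0;1 0 0 0.03 0;1 0 0 0.03 0;1 0 0 0.015 0;1 0 0 0.006 0;1 0 0 0.003 0;1 0 0 0 0;1 0 0 0 0"

```text
t: 39.15
ee_pos: [594.2, -177.2, 100.7]
tool_rot: [[0.827, -0.562, 0.001], [-0.562, -0.827, -0.0], [0.001, -0.0, -1.0]]
contact_force: [-0.1, 0.1, -0.1]
grip_width: 11.0
grasp_force: 10.0
```

drive_tool --deltas "0.8 0 0 0 0;0.7 0 0 0 0;0.6 0 0 0 0;0.6 0 0 0 0;0.6 0 0 0 0;0.6 0 0 -0.03 0;0.6 0 0 -0.04 0;0.6 0 0 -0.04 0;0.6 0 0 0 0"

```text
t: 40.28
ee_pos: [594.9, -177.8, 212.7]
tool_rot: [[0.827, -0.562, 0.004], [-0.562, -0.827, -0.001], [0.004, -0.002, -1.0]]
contact_force: [0.0, 0.3, -0.9]
grip_width: 37.6
grasp_force: 0.0
```

```bash
cat > fin.py <<'E'
from meas2 import *
def show(name,box=((130,100,190,150))):
    s=snapshot("scene");w=pts(s);mug(w)
    m=(w[...,2]>102)&(w[...,2]<180)&(np.hypot(w[...,0]-571,w[...,1]+176)<140)&(w[...,1]<-60)&(w[...,1]>-310)
    hs=cv2.cvtColor(s["img"],cv2.COLOR_BGR2HSV);m&=hs[...,2]<110
    n,l,st,c=cv2.connectedComponentsWithStats(m.astype(np.uint8))
    a=np.radians(146);Y=np.array([np.cos(a),np.sin(a)]);X=np.array([Y[1],-Y[0]])
    for i in range(1,n):
        if st[i,4]<10: continue
        q=w[l==i];o=q[np.argsort(q[:,2])];t=o[-6:].mean(0);b=o[:6].mean(0)
        f=lambda p:(round((p[:2]-[571,-176])@X),round((p[:2]-[571,-176])@Y),round(p[2]))
        print("px",c[i].round(),"n",st[i,4],"top mug xyz",f(t),"low",f(b))
    if name:
        x,y,ww,hh=box;cv2.imwrite(f"pics/{name}.png",cv2.resize(s["img"][y:y+hh,x:x+ww],None,fx=3.4,fy=3.4,interpolation=cv2.INTER_CUBIC))
    return s
E
python3 -c "
from fin import *
show('f1')"; python3 go.py 485.7 -333 205 -124
```

```text
mug [ 570.2 -176.3   47.5] rim z 93.8 n 316 handle deg 145.6 n 75 floor 4.738527498019721
px [165. 221.] n 56 top mug xyz (1, -65, 129) low (5, -41, 103)
t 40.33 p [ 594.3 -177.2  210.9] yang -124.21 w 37.8 F [-0.2  0.6 -1.4] q [-0.5   0.61  1.09  1.62 -0.56  1.26 -1.47]
turn -0.004 shift m [-0.0029  0.1899  0.0059]
```

View pics/f1.png

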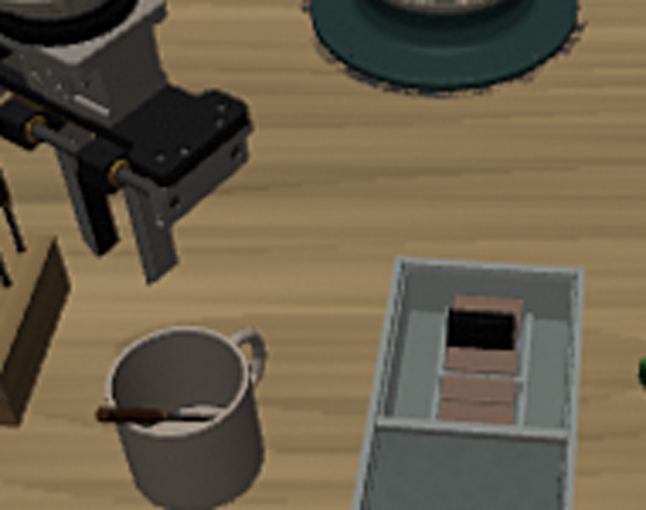

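The crop shows the file leaning over the rim on the side away from the handle, with its top at mug (1,-65). Same routine for F2.

drive_tool --deltas "0.4 -0.001 0.038 0 0;0.4 -0.001 0.038 0 0;0.4 -0.001 0.038 0 0;0.4 0 0.038 0 0;0.4 0 0.037 0 0;0.4 0 0 0 0;0.4 0 0 0 0"

```text
t: 41.2
ee_pos: [485.4, -331.0, 209.3]
tool_rot: [[0.827, -0.562, -0.001], [-0.562, -0.827, 0.001], [-0.001, -0.0, -1.0]]
contact_force: [-0.7, 1.1, 0.2]
grip_width: 56.2
grasp_force: 0.0
```

```bash
python3 go.py 485.7 -333 102 -124
```

```text
t 41.2 p [ 485.4 -331.   209.3] yang -124.19 w 56.2 F [-0.7  1.1  0.2] q [-0.25  0.54  1.11  1.7  -0.51  1.23 -1.17]
turn -0.003 shift m [0.0014 0.0015 0.1073]
```

drive_tool --deltas "0.4 0.001 0.0015 0.025 0;0.4 0 0 0.03 0;0.4 0 0 0.03 0;0.4 0 0 0.022 0;0.4 0 0 0 0;1 0 0 0 0;1 0 0 0 0;1 0 0 0 0;1 0 0 0 0;1 0 0 0 0"

```text
t: 42.45
ee_pos: [485.2, -333.6, 103.3]
tool_rot: [[0.827, -0.562, 0.0], [-0.562, -0.827, -0.0], [0.0, 0.0, -1.0]]
contact_force: [-1.9, -3.0, 1.4]
grip_width: 10.8
grasp_force: 10.0
```

drive_tool --deltas "1 0 0 -0.015 0;1 0 0 -0.015 0;1 0 0 -0.012 0;1 0 0 0 0;1 0.008 0 0 0;1 0.009 0 0 0;1 0.009 0 0 0;1 0.009 0 0 0;1 0 0 0 0"

```text
t: 43.58
ee_pos: [514.5, -353.8, 145.0]
tool_rot: [[0.827, -0.562, -0.0], [-0.562, -0.827, -0.001], [0.0, 0.001, -1.0]]
contact_force: [-1.9, -1.6, 0.6]
grip_width: 10.7
grasp_force: 10.0
```

drive_tool --deltas "1 0 0 -0.02 0;1 0 0 -0.03 0;1 0 0 -0.03 0;1 0 0 -0.02 0;1 0 0 0 0;1 0 0 0 0"

```text
t: 44.32
ee_pos: [514.0, -352.7, 244.5]
tool_rot: [[0.827, -0.562, -0.001], [-0.562, -0.827, 0.001], [-0.001, -0.0, -1.0]]
contact_force: [0.1, -0.0, -0.1]
grip_width: 10.9
grasp_force: 10.0
```

```bash
python3 tip.py;python3 go.py 587.8 -184.6 243.6 -124
```

```text
scene px [105. 152.] n 114 low [ 485.8 -331.8  156.1] high [ 511.8 -344.5  266.7]
scene px [127. 148.] n 62 low [ 410.8 -327.9  129.2] high [ 411.1 -329.7  173.8]
scene px [122. 158.] n 77 low [ 449.7 -331.1  129.4] high [ 446.3 -331.3  174. ]
top px [445. 255.] n 71 low [ 487.3 -330.5  163.7] high [ 506.3 -344.   269.5]
top px [431. 275.] n 38 low [ 448.3 -328.1  130.2] high [ 446.9 -330.7  175.1]
top px [430. 290.] n 31 low [ 411.3 -323.9  131.7] high [ 411.3 -327.7  174.9]
tcp [ 514.  -352.7  244.5]
t 44.42 p [ 513.9 -352.8  244.3] yang -124.21 w 10.9 F [-0.2 -0.5 -0.9] q [-0.18  0.58  1.09  1.57 -0.52  1.32 -1.19]
turn -0.004 shift m [-0.0328 -0.1808  0.0007]
```

drive_tool --deltas "1 -0.006 -0.034 0 0;1 -0.006 -0.034 0 0;1 -0.006 -0.034 0 0;1 -0.006 -0.034 0 0;1 -0.005 -0.032 0 0;1 0 0 0 0;1 0 0 0 0;1 0 0 0 0"

```text
t: 45.42
ee_pos: [584.0, -199.0, 245.1]
tool_rot: [[0.826, -0.564, -0.0], [-0.564, -0.826, -0.0], [-0.0, 0.0, -1.0]]
contact_force: [0.3, -0.8, 0.1]
grip_width: 10.7
grasp_force: 10.0
```

```bash
python3 tip.py
```

```text
scene px [168. 175.] n 92 low [ 556.  -178.3  157. ] high [ 579.9 -190.3  264. ]
tcp [ 584.  -199.   245.1]
```

drive_tool --deltas "1 0 0 0.03 0;1 0 0 0.03 0;1 0 0 0.03 0;1 0 0 0.03 0;1 0 0 0.015 0;1 0 0 0.006 0;1 0 0 0.003 0;1 0 0 0 0;1 0 0 0 0"

```text
t: 46.65
ee_pos: [584.9, -198.0, 101.7]
tool_rot: [[0.827, -0.562, 0.001], [-0.562, -0.827, -0.0], [0.001, -0.0, -1.0]]
contact_force: [-0.3, 0.5, -0.4]
grip_width: 10.4
grasp_force: 10.0
```

drive_tool --deltas "0.8 0 0 0 0;0.7 0 0 0 0;0.6 0 0 0 0;0.6 0 0 0 0;0.6 0 0 0 0;0.6 0 0 -0.03 0;0.6 0 0 -0.04 0;0.6 0 0 -0.04 0;0.6 0 0 0 0"

```text
t: 47.78
ee_pos: [585.6, -198.7, 213.7]
tool_rot: [[0.827, -0.562, 0.004], [-0.562, -0.827, -0.001], [0.004, -0.001, -1.0]]
contact_force: [0.4, -0.4, -0.8]
grip_width: 37.7
grasp_force: 0.0
```

```bash
python3 -c "
from fin import *
show('')"; python3 go.py 448 -331 209 -124
```

```text
mug [ 570.  -176.    47.5] rim z 93.7 n 324 handle deg 145.9 n 77 floor 5.75500076760909
px [162. 220.] n 103 top mug xyz (-6, -64, 131) low (3, -41, 103)
t 47.83 p [ 585.  -198.1  211.9] yang -124.2 w 37.7 F [ 0.5 -0.7 -0.8] q [-0.46  0.6   1.09  1.63 -0.55  1.26 -1.44]
turn -0.004 shift m [-0.0392  0.1868  0.0029]
```

Both lie in one blob with their tops at mug y≈-64. F1 next.

drive_tool --deltas "0.4 -0.008 0.038 0 0;0.4 -0.008 0.038 0 0;0.4 -0.008 0.038 0 0;0.4 -0.008 0.038 0 0;0.4 -0.007 0.035 0 0;0.4 0 0 0 0;0.4 0 0 0 0"

```text
t: 48.7
ee_pos: [447.5, -330.0, 210.4]
tool_rot: [[0.827, -0.562, -0.001], [-0.562, -0.827, 0.001], [-0.001, -0.0, -1.0]]
contact_force: [0.6, 0.2, -0.5]
grip_width: 56.1
grasp_force: 0.0
```

```bash
python3 go.py 448 -331 102 -124
```

```text
t 48.7 p [ 447.5 -330.   210.4] yang -124.19 w 56.1 F [ 0.6  0.2 -0.5] q [-0.28  0.48  1.15  1.78 -0.47  1.19 -1.16]
turn -0.003 shift m [0.001  0.0006 0.1084]
```

drive_tool --deltas "0.4 0.001 0.0005 0.025 0;0.4 0 0 0.03 0;0.4 0 0 0.03 0;0.4 0 0 0.023 0;0.4 0 0 0 0;1 0 0 0 0;1 0 0 0 0;1 0 0 0 0;1 0 0 0 0;1 0 0 0 0"

```text
t: 49.95
ee_pos: [447.7, -331.7, 103.3]
tool_rot: [[0.827, -0.562, 0.0], [-0.562, -0.827, -0.0], [0.0, 0.0, -1.0]]
contact_force: [-0.2, -1.8, 1.4]
grip_width: 10.2
grasp_force: 10.0
```

drive_tool --deltas "1 0 0 -0.015 0;1 0 0 -0.015 0;1 0 0 -0.012 0;1 0 0 0 0;1 0.008 0 0 0;1 0.009 0 0 0;1 0.009 0 0 0;1 0.009 0 0 0;1 0 0 0 0"

```text
t: 51.08
ee_pos: [477.1, -351.9, 145.0]
tool_rot: [[0.827, -0.562, -0.0], [-0.562, -0.827, -0.001], [0.0, 0.001, -1.0]]
contact_force: [-0.3, -1.1, 0.4]
grip_width: 10.8
grasp_force: 10.0
```

drive_tool --deltas "1 0 0 -0.02 0;1 0 0 -0.03 0;1 0 0 -0.03 0;1 0 0 -0.02 0;1 0 0 0 0;1 0 0 0 0"

```text
t: 51.82
ee_pos: [476.5, -350.9, 244.5]
tool_rot: [[0.827, -0.562, -0.0], [-0.562, -0.827, 0.001], [-0.001, -0.0, -1.0]]
contact_force: [-0.8, -0.5, -0.6]
grip_width: 10.5
grasp_force: 10.0
```

```bash
python3 tip.py;python3 go.py 600 -163 243.6 -124
```

```text
scene px [110. 140.] n 108 low [ 447.6 -329.3  158.1] high [ 475.2 -341.6  267.8]
scene px [127. 147.] n 73 low [ 410.4 -329.1  129.6] high [ 407.9 -326.8  173.5]
top px [444. 272.] n 62 low [ 449.3 -328.4  162.6] high [ 468.4 -339.9  269.7]
top px [429. 291.] n 40 low [ 410.4 -324.2  128.7] high [ 410.2 -327.   175.4]
tcp [ 476.5 -350.9  244.5]
t 51.92 p [ 476.4 -350.9  244.3] yang -124.22 w 10.6 F [-0.1  0.9 -0. ] q [-0.21  0.51  1.12  1.65 -0.48  1.29 -1.17]
turn -0.004 shift m [-0.0026 -0.2249  0.0007]
```

drive_tool --deltas "1 0.0015 -0.036 0 0;1 0.0015 -0.036 0 0;1 0.0015 -0.036 0 0;1 0.0015 -0.036 0 0;1 0.001 -0.036 0 0;1 0.001 -0.037 0 0;1 0 0 0 0;1 0 0 0 0;1 0 0 0 0"

```text
t: 53.05
ee_pos: [604.7, -177.4, 245.1]
tool_rot: [[0.826, -0.564, -0.0], [-0.564, -0.826, -0.0], [-0.0, 0.0, -1.0]]
contact_force: [-0.5, -0.3, -0.3]
grip_width: 10.5
grasp_force: 10.0
```

```bash
python3 tip.py
```

```text
scene px [178. 182.] n 88 low [ 574.5 -156.6  155.5] high [ 596.8 -167.5  262.1]
scene px [159. 220.] n 19 low [ 623.9 -216.4  128.2] high [ 623.  -215.8  131.6]
tcp [ 604.7 -177.4  245.1]
```

drive_tool --deltas "1 0 0 0.03 0;1 0 0 0.03 0;1 0 0 0.03 0;1 0 0 0.03 0;1 0 0 0.015 0;1 0 0 0.006 0;1 0 0 0.003 0;1 0 0 0 0;1 0 0 0 0"

```text
t: 54.28
ee_pos: [605.6, -176.4, 101.7]
tool_rot: [[0.827, -0.562, 0.001], [-0.562, -0.827, -0.0], [0.001, -0.0, -1.0]]
contact_force: [-0.3, -0.4, -1.1]
grip_width: 10.8
grasp_force: 10.0
```

drive_tool --deltas "0.8 0 0 0 0;0.7 0 0 0 0;0.6 0 0 0 0;0.6 0 0 0 0;0.6 0 0 0 0;0.6 0 0 -0.03 0;0.6 0 0 -0.04 0;0.6 0 0 -0.04 0;0.6 0 0 0 0"

```text
t: 55.4
ee_pos: [606.3, -177.1, 213.8]
tool_rot: [[0.827, -0.562, 0.004], [-0.562, -0.827, -0.001], [0.004, -0.001, -1.0]]
contact_force: [0.2, -0.8, -0.6]
grip_width: 37.3
grasp_force: 0.0
```

```bash
python3 -c "
from fin import *
show('')"; python3 go.py 410.5 -328 209 -124
```

```text
mug [ 570.3 -176.3   47.4] rim z 93.9 n 315 handle deg 145.8 n 74 floor 5.522046750500863
px [164. 220.] n 125 top mug xyz (10, -68, 152) low (11, -42, 104)
t 55.45 p [ 605.7 -176.5  211.9] yang -124.2 w 37.7 F [ 0.4  0.5 -0.6] q [-0.48  0.62  1.07  1.59 -0.56  1.27 -1.48]
turn -0.004 shift m [-0.0771  0.2348  0.0029]
```

Third file leaning, top at mug (10,-68,152). Last file, F0.

drive_tool --deltas "0.4 -0.013 0.04 0 0;0.4 -0.013 0.04 0 0;0.4 -0.013 0.04 0 0;0.4 -0.013 0.04 0 0;0.4 -0.013 0.04 0 0;0.4 -0.012 0.035 0 0;0.4 0 0 0 0;0.4 0 0 0 0"

```text
t: 56.45
ee_pos: [409.8, -326.7, 210.5]
tool_rot: [[0.827, -0.562, -0.001], [-0.562, -0.827, 0.0], [-0.001, -0.0, -1.0]]
contact_force: [0.2, 0.0, 0.3]
grip_width: 56.2
grasp_force: 0.0
```

```bash
python3 go.py 410.5 -328 102 -124
```

```text
t 56.45 p [ 409.8 -326.7  210.5] yang -124.18 w 56.2 F [0.2 0.  0.3] q [-0.31  0.4   1.17  1.86 -0.4   1.16 -1.17]
turn -0.003 shift m [0.0013 0.0007 0.1085]
```

drive_tool --deltas "0.4 0.001 0.0005 0.025 0;0.4 0 0 0.03 0;0.4 0 0 0.03 0;0.4 0 0 0.023 0;0.4 0 0 0 0;1 0 0 0 0;1 0 0 0 0;1 0 0 0 0;1 0 0 0 0;1 0 0 0 0"

```text
t: 57.7
ee_pos: [410.1, -328.4, 103.3]
tool_rot: [[0.827, -0.562, 0.0], [-0.562, -0.827, -0.0], [0.0, 0.0, -1.0]]
contact_force: [-1.4, -1.4, 0.6]
grip_width: 10.8
grasp_force: 10.0
```

drive_tool --deltas "1 0 0 -0.015 0;1 0 0 -0.015 0;1 0 0 -0.012 0;1 0 0 0 0;1 0.008 0 0 0;1 0.009 0 0 0;1 0.009 0 0 0;1 0.009 0 0 0;1 0 0 0 0"

```text
t: 58.82
ee_pos: [439.4, -348.6, 145.0]
tool_rot: [[0.827, -0.562, -0.0], [-0.562, -0.827, -0.001], [0.0, 0.001, -1.0]]
contact_force: [-0.5, -1.4, 0.4]
grip_width: 11.0
grasp_force: 10.0
```

drive_tool --deltas "1 0 0 -0.02 0;1 0 0 -0.03 0;1 0 0 -0.03 0;1 0 0 -0.02 0;1 0 0 0 0;1 0 0 0 0"

```text
t: 59.58
ee_pos: [438.9, -347.6, 244.6]
tool_rot: [[0.827, -0.562, -0.0], [-0.562, -0.827, 0.001], [-0.001, -0.0, -1.0]]
contact_force: [0.2, -0.2, -0.3]
grip_width: 11.0
grasp_force: 10.0
```

```bash
python3 tip.py;python3 go.py 581.3 -207.3 243.6 -124;  python3 -c "
from fin import *
show('f3',(125,185,90,75))"
```

```text
scene px [115. 130.] n 108 low [ 408.1 -327.4  154.7] high [ 445.9 -339.6  272.3]
top px [440. 289.] n 54 low [ 410.8 -325.   161.7] high [ 428.4 -336.   259.8]
tcp [ 438.9 -347.6  244.6]
t 59.67 p [ 438.7 -347.7  244.4] yang -124.22 w 10.8 F [-0.5  0.2 -0.3] q [-0.24  0.44  1.14  1.73 -0.42  1.25 -1.17]
turn -0.004 shift m [ 0.0397 -0.1961  0.0008]
mug [ 570.4 -176.2   47.5] rim z 93.7 n 318 handle deg 145.7 n 76 floor 5.477411496264494
px [164. 220.] n 126 top mug xyz (12, -69, 151) low (7, -41, 104)
```

View pics/f3.png

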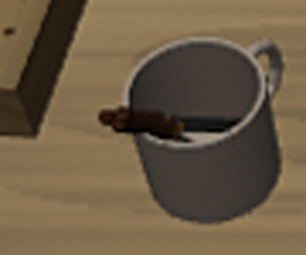

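The crop shows three handles at crop (140,120), leaning over the rim side away from the handle at (268,55). The fourth goes in at the -n side.

drive_tool --deltas "1 0.007 -0.033 0 0;1 0.007 -0.032 0 0;1 0.007 -0.032 0 0;1 0.007 -0.032 0 0;1 0.007 -0.032 0 0;1 0.007 -0.032 0 0;1 0 0 0 0;1 0 0 0 0;1 0 0 0 0"

```text
t: 60.85
ee_pos: [581.6, -212.9, 245.1]
tool_rot: [[0.826, -0.564, -0.0], [-0.564, -0.826, -0.0], [-0.0, 0.0, -1.0]]
contact_force: [-0.2, -0.4, -0.2]
grip_width: 10.6
grasp_force: 10.0
```

```bash
python3 tip.py
```

```text
scene px [163. 173.] n 98 low [ 552.4 -192.   157.2] high [ 574.3 -203.8  262.8]
scene px [162. 219.] n 61 low [ 624.3 -206.2  128.7] high [ 634.2 -204.6  152.7]
top px [376. 228.] n 20 low [ 552.6 -190.8  160.8] high [ 562.  -195.7  201.9]
tcp [ 581.6 -212.9  245.1]
```

drive_tool --deltas "1 0 0 0.03 0;1 0 0 0.03 0;1 0 0 0.03 0;1 0 0 0.03 0;1 0 0 0.015 0;1 0 0 0.006 0;1 0 0 0.003 0;1 0 0 0 0;1 0 0 0 0"

```text
t: 62.08
ee_pos: [582.5, -212.2, 101.7]
tool_rot: [[0.827, -0.562, 0.001], [-0.562, -0.827, -0.0], [0.001, -0.0, -1.0]]
contact_force: [0.6, -0.4, -0.5]
grip_width: 11.0
grasp_force: 10.0
```

drive_tool --deltas "0.8 0 0 0 0;0.7 0 0 0 0;0.6 0 0 0 0;0.6 0 0 0 0;0.6 0 0 0 0;0.6 0 0 -0.03 0;0.6 0 0 -0.04 0;0.6 0 0 -0.04 0;0.6 0 0 0 0"

```text
t: 63.2
ee_pos: [583.2, -212.9, 213.7]
tool_rot: [[0.827, -0.562, 0.004], [-0.562, -0.827, -0.001], [0.004, -0.001, -1.0]]
contact_force: [-0.8, 0.0, -1.0]
grip_width: 37.6
grasp_force: 0.0
```

drive_tool --deltas "0.4 -0.02 0.04 -0.02 0;0.4 -0.03 0.04 0 0;0.4 -0.03 0.04 0 0;0.4 -0.03 0.04 0 0;0.4 -0.03 0.03 0 0;0.4 0 0 0 0"

```text
t: 63.95
ee_pos: [357.6, -290.6, 230.8]
tool_rot: [[0.826, -0.564, 0.002], [-0.564, -0.826, 0.003], [0.0, -0.004, -1.0]]
contact_force: [0.7, 0.2, 0.5]
grip_width: 56.2
grasp_force: 0.0
```

```bash
python3 - <<'E'
from fin import *
from look import fin,row
s=show('');t=snapshot("top")
print("t",get_state()["t"])
w=pts(t);fin(pts(s));fin(w);mug(w)
# tops in the top view, mug frame
a=np.radians(146);Y=np.array([np.cos(a),np.sin(a)]);X=np.array([Y[1],-Y[0]])
m=(w[...,2]>100)&(w[...,2]<185)&(np.hypot(w[...,0]-571.5,w[...,1]+175.7)<130)
q=w[m];d=q[:,:2]-[571.5,-175.7];print("above-rim pts",len(q),"x",np.percentile(d@X,[1,50,99]).round(),"y",np.percentile(d@Y,[1,50,99]).round())
A=cv2.resize(s["img"][185:260,125:215],None,fx=4.4,fy=4.4,interpolation=cv2.INTER_CUBIC)
B=cv2.resize(t["img"][190:265,330:420],None,fx=4.4,fy=4.4,interpolation=cv2.INTER_CUBIC)
cv2.imwrite("pics/f4.png",np.hstack([A,B]))
E
```

```text
mug [ 570.1 -176.2   47.4] rim z 93.7 n 316 handle deg 145.6 n 76 floor 6.037413800031175
px [160. 219.] n 194 top mug xyz (11, -66, 151) low (6, -41, 103)
t 64.05
fin [514.6  36.4  95.2] 135
fin [514.7  37.6  98.4] 92
mug [ 568.6 -173.4   45.5] rim z 95.2 n 247 handle deg 146.1 n 47 floor 5.878499217468857
above-rim pts 303 x [-30.  -7.  17.] y [-82. -56. -35.]
```

View pics/f4.png

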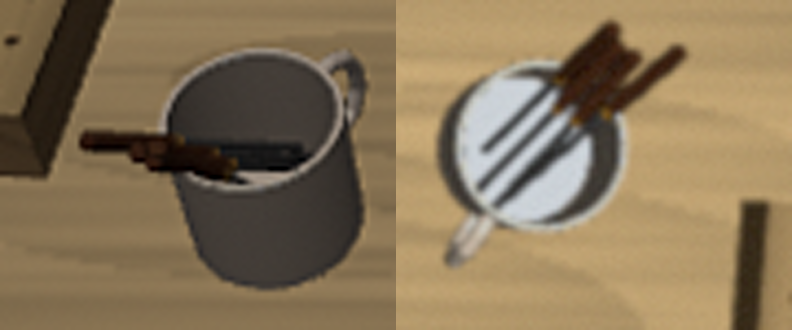

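All four files lie with their handles over the rim at about (610,65) in the top half, opposite the mug handle at (465,240). Their tops are at mug x between -30 and 17 and y to -82. The window is shut, so I hand the job in.

```bash
python3 -c "
from workcell import *
print(job_done())"
```

```text
the job is handed in; nothing more can be done
None
```

I handed the job in at about 64 s: both polishing bars are in their gaps, the window is shut against its stop, and all four files lean in the upright mug opposite the handle; the hand-in returned no verdict.

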